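# Close up the oil tins and put them in the drip tray

## Task

Close every oil tin on the bench where it stands: push its pull-out spout fully home, nozzle first and then the sleeve, swing its captive cap over onto the neck and screw it clockwise until it is tight. Only then lift the closed tin and stand it upright and flat in the steel drip tray, so that all tins end up in the tray; leave the other things on the bench alone.

Things in the scene. Friction and masses are not known exactly. Their poses are not given: they have to be found in the camera images.
- tin1: yellow oblong oil tin, 144 (x) x 84 (y) x 110 mm high, 0.5 to 1 kg, loose, upright, may be absent. Origin: centre of its underside; +x runs from its handle to its neck, z up. Fixed black strap handle: bar along x, 52 long, 14 wide, 6 mm thick, middle at (-38, 0, 141) mm, 28 mm free under it. Black neck 36 mm across on the axis x = 34 mm, y = 0, rim at z = 130 mm
- nozzle1 (a joint): how far (m) the white nozzle of the yellow tin's pull-out spout stands out of the grey sleeve: 0 fully home, 0.045 fully out. Nozzle 22 mm across, flat mouth, on the neck's axis, slides vertically; home, its mouth is flush with the sleeve's. Moves under about 3 N and stays where it is left
- sleeve1 (a joint): how far (m) the yellow tin's grey sleeve (33 mm across at its collar) stands out of the neck: 0 fully home, its mouth flush with the neck rim, 0.045 fully out. Moves under about 7 N and stays where it is left, so a push down on the nozzle's mouth sends the nozzle home first, then the sleeve
- cap_swing1 (a joint): opening angle (rad) of the yellow tin's captive orange cap: 0 down on the neck, 1.57 upright on edge beside the neck, its top facing the tin's +x, 1.8 fully open. Hinge along the tin's y at (64, 0, 121) mm. Cap 42 mm across, 29 mm high, its upper 20 mm solid; closed, it is centred on the neck, flat top at z = 152 mm. Stays where left; under 1 N pushes it over
- cap_turn1 (a joint): how far (rad) the yellow tin's cap is screwed on: 0 loose, grows clockwise seen on the cap's top, 2.3 tight against its stop. Turns under about 0.05 N m and stays where it is left; usually takes two grasps. The white bar on the cap's top turns with it
- tin2: red oblong oil tin, 144 (x) x 84 (y) x 110 mm high, 0.5 to 1 kg, loose, upright, may be absent. Origin: centre of its underside; +x runs from its handle to its neck, z up. Fixed black strap handle: bar along x, 52 long, 14 wide, 6 mm thick, middle at (-38, 0, 141) mm, 28 mm free under it. Black neck 36 mm across on the axis x = 34 mm, y = 0, rim at z = 130 mm
- nozzle2 (a joint): how far (m) the white nozzle of the red tin's pull-out spout stands out of the grey sleeve: 0 fully home, 0.045 fully out. Nozzle 22 mm across, flat mouth, on the neck's axis, slides vertically; home, its mouth is flush with the sleeve's. Moves under about 3 N and stays where it is left
- sleeve2 (a joint): how far (m) the red tin's grey sleeve (33 mm across at its collar) stands out of the neck: 0 fully home, its mouth flush with the neck rim, 0.045 fully out. Moves under about 7 N and stays where it is left, so a push down on the nozzle's mouth sends the nozzle home first, then the sleeve
- cap_swing2 (a joint): opening angle (rad) of the red tin's captive orange cap: 0 down on the neck, 1.57 upright on edge beside the neck, its top facing the tin's +x, 1.8 fully open. Hinge along the tin's y at (64, 0, 121) mm. Cap 42 mm across, 29 mm high, its upper 20 mm solid; closed, it is centred on the neck, flat top at z = 152 mm. Stays where left; under 1 N pushes it over
- cap_turn2 (a joint): how far (rad) the red tin's cap is screwed on: 0 loose, grows clockwise seen on the cap's top, 2.3 tight against its stop. Turns under about 0.05 N m and stays where it is left; usually takes two grasps. The white bar on the cap's top turns with it
- tin3: blue oblong oil tin, 144 (x) x 84 (y) x 110 mm high, 0.5 to 1 kg, loose, upright, may be absent. Origin: centre of its underside; +x runs from its handle to its neck, z up. Fixed black strap handle: bar along x, 52 long, 14 wide, 6 mm thick, middle at (-38, 0, 141) mm, 28 mm free under it. Black neck 36 mm across on the axis x = 34 mm, y = 0, rim at z = 130 mm
- nozzle3 (a joint): how far (m) the white nozzle of the blue tin's pull-out spout stands out of the grey sleeve: 0 fully home, 0.045 fully out. Nozzle 22 mm across, flat mouth, on the neck's axis, slides vertically; home, its mouth is flush with the sleeve's. Moves under about 3 N and stays where it is left
- sleeve3 (a joint): how far (m) the blue tin's grey sleeve (33 mm across at its collar) stands out of the neck: 0 fully home, its mouth flush with the neck rim, 0.045 fully out. Moves under about 7 N and stays where it is left, so a push down on the nozzle's mouth sends the nozzle home first, then the sleeve
- cap_swing3 (a joint): opening angle (rad) of the blue tin's captive orange cap: 0 down on the neck, 1.57 upright on edge beside the neck, its top facing the tin's +x, 1.8 fully open. Hinge along the tin's y at (64, 0, 121) mm. Cap 42 mm across, 29 mm high, its upper 20 mm solid; closed, it is centred on the neck, flat top at z = 152 mm. Stays where left; under 1 N pushes it over
- cap_turn3 (a joint): how far (rad) the blue tin's cap is screwed on: 0 loose, grows clockwise seen on the cap's top, 2.3 tight against its stop. Turns under about 0.05 N m and stays where it is left; usually takes two grasps. The white bar on the cap's top turns with it
- drip_tray: fixed steel drip tray, 200 (x) x 330 (y) x 15 mm, walls and floor 4 mm thick; origin: centre of its underside; room for three tins side by side, their long sides along the tray's x
- paint_can1: closed red paint can, 92 across, 100 mm high; origin under its centre; a bystander, to be left alone
- paint_can2: closed yellow paint can, 92 across, 100 mm high; origin under its centre; a bystander, to be left alone
- cone_pulley: dark stepped pulley, 90 across, 54 mm high; origin under its centre; a bystander, to be left alone
- brush: paint brush lying flat, 200 mm long along its x; a bystander, to be left alone
- hammer: hammer lying flat, 260 mm long along its x; a bystander, to be left alone
- wrench: wrench lying flat, 180 mm long along its x; a bystander, to be left alone
- grind_disc: grey grinding disc lying flat, 110 across, 6 mm thick; origin under its centre; a bystander, to be left alone

How it is judged:
By the outcome, as a careful person would: the job done as asked, in the order asked, and still so for the second after the job is handed in, with the robot touching nothing.
Of tin1, tin2, tin3 only 2 to 3 are there at a start; the rules pass over those that are not, and their reading is None.
At some moment in a run one of tin1, tin2, tin3 may be knocked a few centimetres aside while the robot is not near it.
Once in a run the grip may slacken for a moment while it holds something.
It also fails if it takes over 210 s, if anything falls off the work surface, if the arm or the gripper's body presses on something with over 40 N, if the wrist force passes 120 N, or if a joint passes its speed limit or range.

## Robot

A 6-joint arm with a two-finger parallel gripper is mounted at the origin on the work surface. World frame = base frame: x ahead of the robot, y to its left, z up, the work surface at z = 0. Lengths are in mm, angles in rad, forces in N, time in s.
With the tool pointing down it reaches from about 275 to 750 mm from the base axis. Payload 10.2 kg.
Tool frame: the origin (TCP) lies midway between the tips of the shut fingers; the grasp point (between the pads) lies 19 mm behind it; z points along the fingers, y is the direction in which the jaws open and shut (so a half turn about z gives the same grasp; the last joint's range is limited). The gripper opens to 85 mm and grips with 20 to 120 N. Pads are 22 mm wide; open, the fingers measure 114 mm over their backs; the gripper's body (76 mm by 85 mm) begins 54 mm behind the grasp point. The pads swing forward as they close: fully open they stand 13 mm farther back than shut.
Start: joints at [1.097, 0.313, 1.498, -0, 1.331, -0.223], TCP at [130.307, 508.578, 231.294] pointing down, gripper open.
Joint ranges: [-2.94, 2.94], [-0.97, 2.17], [0.19, 2.56], [-1.23, 4.37], [0.02, 3.11], [-2.88, 2.88]. Speed limits (rad/s): [2.39, 2.39, 3.01, 3.14, 3.14, 3.14].

## Interface

Orientations are given as a rotation vector (axis times angle).
In Python, from rig import sense, camera, camera_model, hand_in gives the robot as it stands. The module is installed in compiled form; this text tells all that it offers.
- The arm moves only by the shell command python3 -m inch 'ROWS'. ROWS is JSON, a list that holds one entry, the list of rows, each a list of 7 numbers: the shift along the tool's x, y, z in m, then the turn, a rotation vector about the tool's x, y, z in units of 8 degrees (1.0 is 8 degrees), then the finger opening in m, from 0 to 0.0854. A call has 1 to 12 rows; each row shifts and turns the commanded pose from where the row before left it, along the tool's axes as they then stand; what a row does not reach is not made up. A row lasts 1/10 s, in which the tool goes at most 50 mm and 8.59 degrees, less where a joint would pass 70% of its speed; a pose out of reach is approached as far as the arm can. A call is refused whole if a number of a shift passes 0.05 or a number of a turn 1, either way. A call with a gripper value outside its range is refused whole. The fingers move at their own pace and stop on an object; the grip force is fixed at half the most. Time passes only in rows, so rows that do not move let the fingers close. It gives the time, the measured TCP pose, the force and the opening at its end, in the units of the state.
- sense(): the state, without advancing time (a new reading comes with each control period).
- camera(name): name is "scene" or "top"; returns the picture (480x640x3 uint8, red, green, blue); there is no depth.
- camera_model(name): a dict with "K" (3x3 intrinsics, pixels), "dist_coeffs" ([k1, k2, p1, p2, k3] as OpenCV has them; the pictures are not rectified), "rvec" (rotation vector, rad) and "tvec" (3), from world to camera coordinates, as OpenCV has them. Camera axes: x right, y down, z forward; pixel columns grow to the right and rows downward; lengths in mm; the calibration is good to about 2 mm. A picture is of the moment at which its call begins. camera_model takes no time and is no camera call.
- hand_in(): hands the job in, once; it reports no verdict.
The state is a dict: "clock": time; "q": joint angles; "qvel": joint speeds; "tau": joint torques, N m; "tool_pos": TCP position; "ee_rot": TCP orientation; "force": force on the tool from outside, world axes, zero at the start; "moment": the same for the moment, N m; "opening": finger opening in mm.
Only numpy, scipy, OpenCV 4.12 (cv2) and the standard library are available. Lean on these libraries where they do the work, as an engineer would, in place of code of your own. Each camera call takes 0.05 s, during which the arm holds its last target. There are 200 camera calls.

## Working session

There is one attempt and no reset: what is moved stays moved. The work goes in short steps, Python scripts to look and compute and a shell command to move; the robot and the scene stay as the last step left them, time stands still between calls to the robot, and variables do not carry over. Pictures are saved under pics/ and viewed, about 12 in all and at most 16, crops included, and the job is handed in when it is done.

```bash
mkdir -p pics; cat > h.py <<'E'
import numpy as np, cv2
from rig import sense, camera, camera_model
def cam(n):
    m=camera_model(n); return {k:np.array(m[k],float) for k in m}
def ray(n,uv):
    m=cam(n); R=cv2.Rodrigues(m['rvec'])[0]
    p=cv2.undistortPoints(np.array(uv,float).reshape(-1,1,2),m['K'],m['dist_coeffs']).reshape(-1,2)
    d=np.c_[p,np.ones(len(p))]@R; o=-R.T@m['tvec'].reshape(3); return o,d
def onz(n,uv,z):
    o,d=ray(n,uv); return o+d*((z-o[2])/d[:,2])[:,None]
def proj(n,P):
    m=cam(n); return cv2.projectPoints(np.array(P,float).reshape(-1,1,3),m['rvec'],m['tvec'],m['K'],m['dist_coeffs'])[0].reshape(-1,2)
def shot(n,name):
    im=camera(n); cv2.imwrite(f'pics/{name}.png',im[:,:,::-1]); return im
E
python3 - <<'E'
from h import *
np.set_printoptions(precision=1,suppress=True)
for n in('top','scene'):
    shot(n,n+'0'); print(n,ray(n,[[320,240]]),cam(n)['K'][0,0])
print(sense())
E
```

```text
top (array([ 371.4,    3.9, 1377. ]), array([[ 0.1, -0. , -1. ]])) 571.2476417758079
scene (array([1273.5, -278.1,  853.1]), array([[-0.7,  0.2, -0.7]])) 495.0717707614697
{'clock': 0.1, 'q': array([ 1.1,  0.3,  1.5, -0. ,  1.3, -0.2]), 'qvel': array([ 0., -0., -0.,  0., -0.,  0.]), 'tau': array([  0. , -41.3, -26. ,  -0. ,   0. ,   0. ]), 'tool_pos': array([130.2, 508.4, 230.8]), 'ee_rot': array([-0.4, -3.1,  0. ]), 'force': array([-0. ,  0.4,  0.1]), 'moment': array([-0.,  0., -0.]), 'opening': 85.14022031055228}
```

View pics/top0.png

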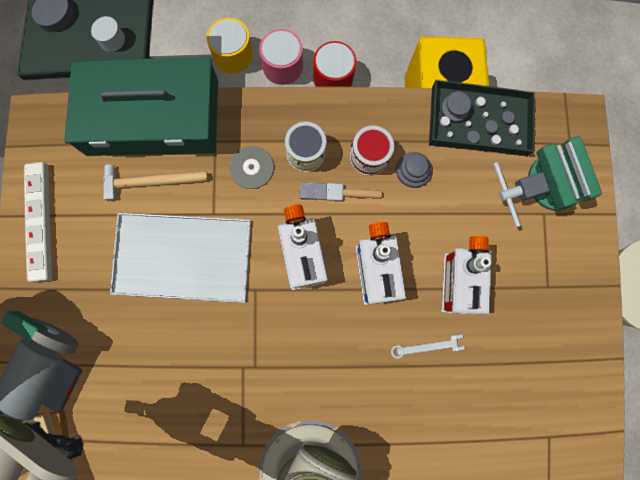

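View pics/scene0.png

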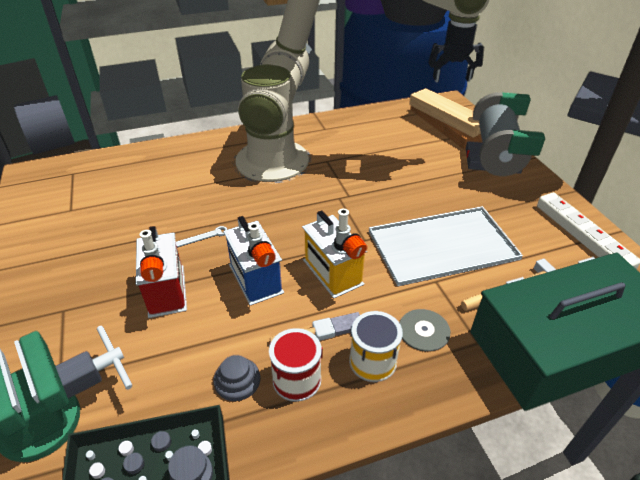

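The top view shows three tins: yellow at about (302,255), blue at (380,270) and red at (468,280). Their necks point up the image (+x) and the caps stand open. The tray is at (182,258). Next I'll measure the tin tops and the tray.

```bash
cat >> h.py <<'E'
def tins(im, boxes):
    hsv=cv2.cvtColor(im,cv2.COLOR_RGB2HSV); out=[]
    for (x0,y0,x1,y1) in boxes:
        w=((hsv[...,1]<60)&(hsv[...,2]>120)).astype(np.uint8); k=np.zeros_like(w);k[y0:y1,x0:x1]=w[y0:y1,x0:x1]
        k=cv2.morphologyEx(k,cv2.MORPH_OPEN,np.ones((3,3)))
        c=max(cv2.findContours(k,0,1)[0],key=cv2.contourArea).reshape(-1,2)
        P=onz('top',c,110)[:,:2].astype(np.float32); r=cv2.minAreaRect(P)
        b=((hsv[...,2]<75)); kk=np.zeros_like(b);kk[y0:y1,x0:x1]=b[y0:y1,x0:x1]
        o=(hsv[...,0]<14)&(hsv[...,1]>200)&(hsv[...,2]>150); ko=np.zeros_like(o);ko[y0:y1,x0:x1]=o[y0:y1,x0:x1]
        v,u=np.nonzero(ko); cap=onz('top',[[u.mean(),v.mean()]],145)[0] if len(u) else None
        out.append((r,cap,len(u)))
    return out
E
python3 - <<'E'
from h import *
np.set_printoptions(precision=1,suppress=True)
im=cv2.imread('pics/top0.png')[:,:,::-1].copy()
for r in tins(im,[(272,200,332,295),(350,218,412,308),(438,232,500,318)]): print(r)
print('tray',onz('top',[[118,213],[252,220],[248,302],[111,295]],15))
c=im[190:330,260:510]; cv2.imwrite('pics/c0.png',cv2.resize(c,None,fx=3.2,fy=3.2,interpolation=2)[:,:,::-1])
s=cv2.imread('pics/scene0.png')[200:330,120:380]; cv2.imwrite('pics/s0.png',cv2.resize(s,None,fx=3,fy=3,interpolation=2))
E
```

```text
(((508.27215576171875, 15.227386474609375), (149.09243774414062, 84.98794555664062), 11.353728294372559), array([595.7,  35.1, 145. ]), 220)
(((471.3476257324219, -157.48715209960938), (144.869384765625, 95.16726684570312), 7.4893927574157715), array([ 556.8, -151.6,  145. ]), 227)
(((442.58941650390625, -365.32135009765625), (87.38201904296875, 146.85549926757812), 84.37242126464844), array([ 526.7, -375.7,  145. ]), 232)
tray [[619.2 469.4  15. ]
 [599.7 137.   15. ]
 [402.3 145.1  15. ]
 [418.  479.6  15. ]]
```

View pics/c0.png

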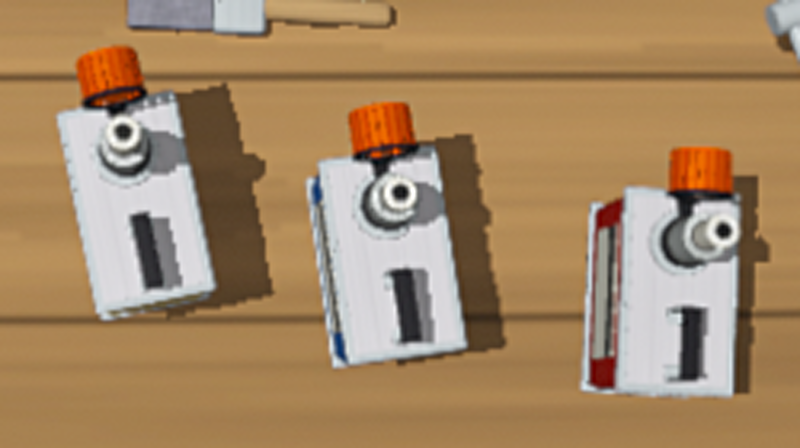

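View pics/s0.png

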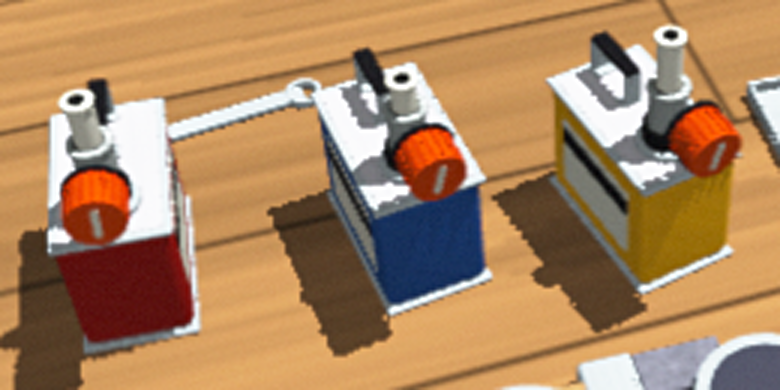

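The crops show all three spouts pulled out and all caps upright. Mouths in the top crop are yellow (122,132), blue (400,192) and red (720,232). In the scene crop they are (671,36), (401,77) and (77,100). I'll triangulate these to get the neck axes.

```bash
cat >> h.py <<'E'
def tri(t,s):
    o1,d1=ray('top',[t]);o2,d2=ray('scene',[s]);d1=d1[0];d2=d2[0]
    a=np.linalg.lstsq(np.c_[d1,-d2],o2-o1,rcond=None)[0]
    p,q=o1+a[0]*d1,o2+a[1]*d2
    return (p+q)/2,np.linalg.norm(p-q)
E
python3 - <<'E'
from h import *
np.set_printoptions(precision=1,suppress=True)
im=cv2.imread('pics/top0.png')[:,:,::-1].copy(); hsv=cv2.cvtColor(im,cv2.COLOR_RGB2HSV)
T=lambda a:np.array(a)/3.2+[260,190]; S=lambda a:np.array(a)/3+[120,200]
D={'Y':([122,132],[671,36],(300,250,315,285),[(60,115),(177,95),(212,290),(103,318)],(272,200,332,230)),
 'B':([400,192],[401,77],(378,270,395,300),[(320,160),(436,148),(465,345),(347,362)],(350,218,412,245)),
 'R':([720,232],[77,100],(470,283,483,312),[(627,188),(740,197),(733,393),(617,388)],(438,232,500,252))}
for k,(t,s,b,cs,cb) in D.items():
    m,e=tri(T(t),S(s)); print(k,'mouth',m,'gap',e)
    x0,y0,x1,y1=b; v,u=np.nonzero(hsv[y0:y1,x0:x1,2]<70); h=onz('top',[[u.mean()+x0,v.mean()+y0]],143)[0]
    x0,y0,x1,y1=cb; q=hsv[y0:y1,x0:x1]; v,u=np.nonzero((q[...,0]<14)&(q[...,1]>200)&(q[...,2]>120)); c=onz('top',[[u.mean()+x0,v.mean()+y0]],155)[0]
    d=(c-h)[:2]; P=onz('top',T(cs),110)[:,:2]
    e1=(P[0]+P[1]-P[2]-P[3])/2; e2=(P[0]+P[3]-P[1]-P[2])/2
    print('  handle',h,'cap',c,'len',np.hypot(*d),'yaw',np.arctan2(d[1],d[0]),'handle-neck',np.hypot(*(m-h)[:2]),np.arctan2((m-h)[1],(m-h)[0]))
    print('  rect ctr',P.mean(0),'size',np.hypot(*e1),np.hypot(*e2),'yaws',np.arctan2(e1[1],e1[0]),np.arctan2(-e2[0],e2[1]))
E
```

```text
Y mouth [543.9  23.1 205.6] gap 1.326514335666813
  handle [472.4   7.  143. ] cap [592.8  33.  155. ] len 123.18579283497787 yaw 0.21269707657817144 handle-neck 73.32818101444204 0.22049606313635153
  rect ctr [507.1  13. ] size 142.18386625678622 80.56931789865348 yaws 0.18930512640434366 0.20586444465805032
B mouth [ 506.  -159.   187.6] gap 1.7031712680404114
  handle [ 435.  -168.3  143. ] cap [ 554.8 -151.7  155. ] len 120.90339387753663 yaw 0.13827846632390284 handle-neck 71.62859095881426 0.13033145396891488
  rect ctr [ 471.7 -164.2] size 140.7550020343353 82.91566327741532 yaws 0.12098071489113528 0.11565524326045616
R mouth [ 476.6 -369.3  201.7] gap 1.462233885777021
  handle [ 406.4 -363.9  143. ] cap [ 525.1 -372.9  155. ] len 119.04594432803944 yaw -0.07546899996958084 handle-neck 70.41321323134135 -0.07691401123936266
  rect ctr [ 443.3 -368.3] size 140.10420191008012 83.26779994187909 yaws -0.07934647662381003 -0.0716177873511634
```

Measurements agree with the given sizes:

| Tin | Neck x, y (mm) | Yaw (rad) | Mouth z (mm) |
|---|---|---|---|
| Yellow | 544, 23 | 0.21 | 206 |
| Blue | 506, −159 | 0.13 | 188 |
| Red | 476, −369 | −0.076 | 202 |

The tray centre is at (510,308) with yaw about −0.055. I'll add a planner that prints moves in tool axes, then start.

```bash
cat > plan.py <<'E'
import sys; from h import *
from scipy.spatial.transform import Rotation as Ro
TIN={'Y':((543.9,23.1),.212),'B':((506,-159),.130),'R':((476.6,-369.3),-.076)}
def world(t,x,y,z):
    (nx,ny),a=TIN[t]; c,s=np.cos(a),np.sin(a); x-=34
    return np.array([nx+c*x-s*y,ny+s*x+c*y,z])
def plan(pts,jaw=None):
    "per leg: total tool shift (m); jaw target angle (rad, mod pi) -> turn about tool z in 8deg units, done first"
    s=sense(); R=Ro.from_rotvec(s['ee_rot']).as_matrix(); p=s['tool_pos']
    j=np.arctan2(R[1,1],R[0,1]); print('clock %.1f pos %s jaw %.3f q6 %.2f q1 %.2f tilt %.3f F %s open %.1f'%(s['clock'],np.round(p,1),j,s['q'][5],s['q'][0],np.arccos(-R[2,2]),np.round(s['force'],1),s['opening']))
    if jaw is not None:
        d=(j-jaw+np.pi/2)%np.pi-np.pi/2; print('turn units %.2f'%(np.degrees(d)/8)); j-=d
    x=np.array([-np.sin(j)*-1,-np.cos(j),0]);x=np.array([np.cos(j+np.pi/2),np.sin(j+np.pi/2),0]);y=np.array([np.cos(j),np.sin(j),0])
    for q in pts:
        d=(np.array(q)-p)/1000; p=np.array(q); print(np.round(q,0),'shift x %.4f y %.4f z %.4f'%(d@x,d@y,-d[2]))
E
python3 - <<'E'
from plan import *
plan([world('Y',34,0,225),world('Y',34,0,208),world('Y',34,0,131)])
E
```

```text
clock 0.1 pos [130.2 508.4 230.8] jaw 1.320 q6 -0.22 q1 1.10 tilt 0.001 F [-0.   0.4  0.1] open 85.1
[544.  23. 225.] shift x -0.5212 y -0.3674 z 0.0058
[544.  23. 208.] shift x 0.0000 y 0.0000 z 0.0170
[544.  23. 131.] shift x 0.0000 y 0.0000 z 0.0770
```

```bash
python3 -m inch '[[[-0.037,-0.026,0,0,0,0,0],[-0.037,-0.026,0,0,0,0,0],[-0.037,-0.026,0,0,0,0,0],[-0.037,-0.026,0,0,0,0,0],[-0.037,-0.026,0,0,0,0,0],[-0.037,-0.026,0,0,0,0,0],[-0.037,-0.026,0,0,0,0,0],[-0.037,-0.026,0,0,0,0,0],[-0.037,-0.026,0,0,0,0,0],[-0.037,-0.026,0,0,0,0,0],[-0.037,-0.026,0,0,0,0,0],[-0.037,-0.026,0,0,0,0,0]]]'; python3 -m inch '[[[-0.037,-0.026,0,0,0,0,0],[-0.037,-0.026,0,0,0,0,0],[0,0,0,0,0,0,0],[0,0,0,0,0,0,0]]]'
python3 - <<'E'
from plan import *
plan([world('Y',34,0,225),world('Y',34,0,208),world('Y',34,0,131)])
E
```

```text
clock: 1.3
tool_pos: [483.8, 94.4, 231.1]
ee_rot: [-0.393, -3.117, -0.0]
force: [0.1, 0.0, 0.4]
opening: 0.3
clock: 1.7
tool_pos: [541.6, 27.0, 230.6]
ee_rot: [-0.395, -3.115, -0.0]
force: [-0.1, 0.5, -0.0]
opening: 0.2
clock 1.7 pos [541.6  27.  230.6] jaw 1.319 q6 -1.49 q1 -0.17 tilt 0.002 F [-0.1  0.5 -0. ] open 0.2
[544.  23. 225.] shift x -0.0031 y -0.0032 z 0.0056
[544.  23. 208.] shift x 0.0000 y 0.0000 z 0.0170
[544.  23. 131.] shift x 0.0000 y 0.0000 z 0.0770
```

```bash
python3 -m inch '[[[-0.003,-0.003,0.01,0,0,0,0],[0,0,0.01,0,0,0,0],[0,0,0.01,0,0,0,0],[0,0,0.01,0,0,0,0],[0,0,0.01,0,0,0,0],[0,0,0.01,0,0,0,0],[0,0,0.01,0,0,0,0],[0,0,0.008,0,0,0,0],[0,0,0.008,0,0,0,0],[0,0,0,0,0,0,0]]]'; python3 -m inch '[[[0,0,0.005,0,0,0,0],[0,0,0.005,0,0,0,0],[0,0,0,0,0,0,0]]]';python3 -m inch '[[[0,0,0.003,0,0,0,0],[0,0,0,0,0,0,0]]]'
```

```text
clock: 2.7
tool_pos: [543.7, 23.9, 144.0]
ee_rot: [-0.393, -3.116, -0.0]
force: [0.3, 0.2, 0.3]
opening: 0.2
clock: 3.0
tool_pos: [543.9, 23.7, 134.7]
ee_rot: [-0.393, -3.117, 0.0]
force: [-0.5, -0.4, 0.2]
opening: -0.1
clock: 3.2
tool_pos: [544.0, 23.6, 132.1]
ee_rot: [0.393, 3.117, -0.0]
force: [-0.6, -0.3, 2.8]
opening: -0.1
```

```bash
python3 - <<'E'
from h import *
s=shot('scene','s1'); t=shot('top','t1')
a=cv2.resize(s[180:330,120:420],None,fx=2.6,fy=2.6); b=cv2.resize(t[190:330,210:510],None,fx=2.6,fy=2.6)
cv2.imwrite('pics/c1.png',np.vstack([a,b])[:600,:,::-1]); 
E
```

```text
(no output)
```

View pics/c1.png

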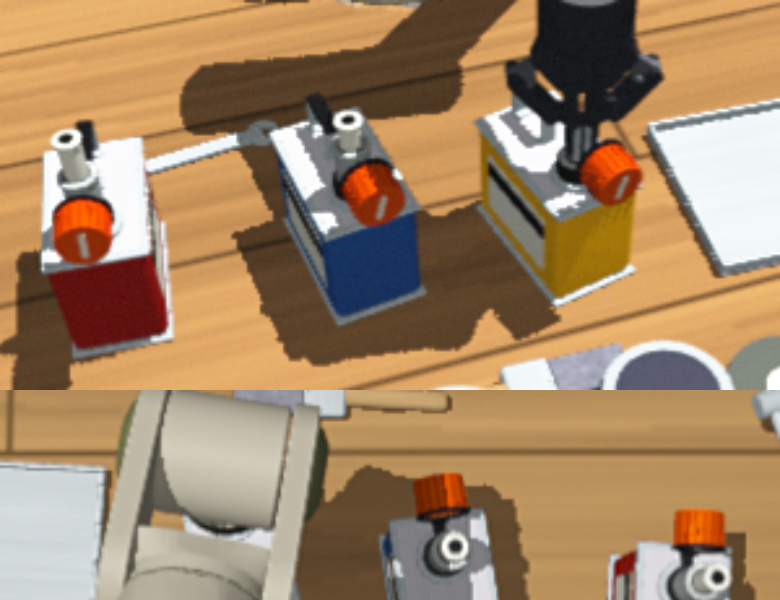

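The yellow spout is nearly in and the fingers are on the neck. I'll press until the force rises.

```bash
for i in 1; do python3 -m inch '[[[0,0,0.003,0,0,0,0],[0,0,0,0,0,0,0],[0,0,0,0,0,0,0]]]'; python3 -m inch '[[[0,0,0.002,0,0,0,0],[0,0,0,0,0,0,0],[0,0,0,0,0,0,0]]]'; done
```

```text
clock: 3.6
tool_pos: [544.2, 23.6, 130.0]
ee_rot: [0.393, 3.116, -0.0]
force: [-2.4, 1.1, 9.3]
opening: -0.0
clock: 3.9
tool_pos: [544.3, 23.6, 130.0]
ee_rot: [0.392, 3.115, -0.001]
force: [-9.0, 1.1, 25.5]
opening: 0.4
```

```bash
python3 -m inch '[[[0,0,-0.02,0,0,0,0],[0,0,-0.02,0,0,0,0],[0,0,-0.02,0,0,0,0],[0,0,-0.01,0,0,0,0],[0,0,0,0,0,0,0]]]'
python3 - <<'E'
from plan import *
plan([world('Y',x,0,z) for x,z in [(125,198),(125,162),(108,162),(82,171),(56,168),(35,154),(32,150)]])
E
```

```text
clock: 4.4
tool_pos: [544.4, 23.6, 198.0]
ee_rot: [0.393, 3.115, -0.0]
force: [0.2, -0.8, 0.1]
opening: -0.1
clock 4.4 pos [544.4  23.6 198. ] jaw 1.320 q6 -1.49 q1 -0.17 tilt 0.002 F [ 0.2 -0.8  0.1] open -0.1
[633.  42. 198.] shift x -0.0811 y 0.0400 z 0.0000
[633.  42. 162.] shift x 0.0000 y 0.0000 z 0.0360
[616.  39. 162.] shift x 0.0152 y -0.0076 z -0.0000
[591.  33. 171.] shift x 0.0233 y -0.0116 z -0.0090
[565.  28. 168.] shift x 0.0233 y -0.0116 z 0.0030
[545.  23. 154.] shift x 0.0188 y -0.0094 z 0.0140
[542.  23. 150.] shift x 0.0027 y -0.0013 z 0.0040
```

```bash
python3 -m inch '[[[-0.027,0.0133,0,0,0,0,0],[-0.027,0.0133,0,0,0,0,0],[-0.027,0.0133,0,0,0,0,0],[0,0,0.018,0,0,0,0],[0,0,0.018,0,0,0,0],[0.0076,-0.0038,0,0,0,0,0],[0.0076,-0.0038,0,0,0,0,0],[0.0078,-0.0039,-0.003,0,0,0,0],[0.0078,-0.0039,-0.003,0,0,0,0],[0.0078,-0.0039,-0.003,0,0,0,0],[0.0117,-0.0058,0.0015,0,0,0,0],[0.0117,-0.0058,0.0015,0,0,0,0]]]'; python3 -m inch '[[[0.0094,-0.0047,0.007,0,0,0,0],[0.0094,-0.0047,0.007,0,0,0,0],[0.0027,-0.0013,0.003,0,0,0,0],[0,0,0,0,0,0,0],[0,0,0,0,0,0,0]]]'
python3 - <<'E'
from plan import *
plan([world('Y',34,0,150)])
s=shot('scene','s2'); cv2.imwrite('pics/c2.png',cv2.resize(s[150:330,120:420],None,fx=2.6,fy=2.6)[:,:,::-1])
E
```

```text
clock: 5.6
tool_pos: [563.8, 27.6, 167.5]
ee_rot: [0.393, 3.117, -0.0]
force: [0.3, -0.6, 0.9]
opening: -0.1
clock: 6.1
tool_pos: [541.4, 22.7, 151.8]
ee_rot: [0.393, 3.115, 0.0]
force: [-0.8, 1.1, 9.3]
opening: 0.0
clock 6.1 pos [541.4  22.7 151.8] jaw 1.320 q6 -1.49 q1 -0.17 tilt 0.002 F [-0.8  1.1  9.3] open 0.0
[544.  23. 150.] shift x -0.0023 y 0.0010 z 0.0018
```

View pics/c2.png

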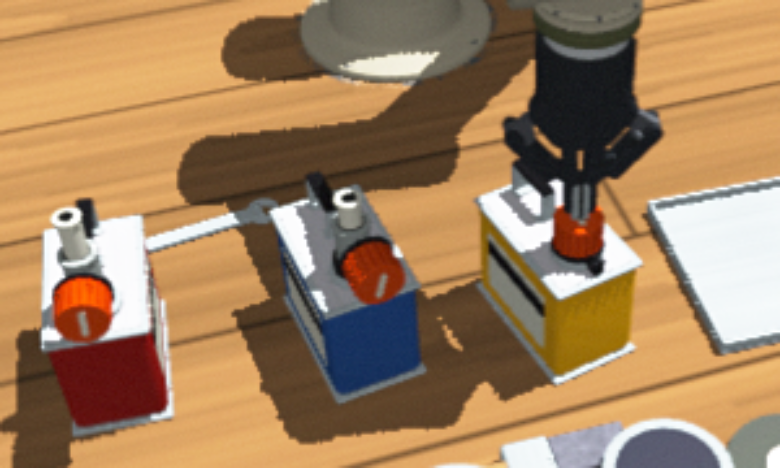

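The yellow cap is down: the force is 9 N at z = 152. Next I grasp it and screw.

```bash
python3 -m inch '[[[0,0,-0.015,0,0,0,0.058],[-0.0023,0.001,-0.013,0,0,0,0.058],[0,0,0,0,0,0,0.058],[0,0,0,0,0,0,0.058],[0,0,0.02,0,0,0,0.058],[0,0,0.02,0,0,0,0.058],[0,0,0.01,0,0,0,0.058],[0,0,0,0,0,0,0.058],[0,0,0,0,0,0,0.03],[0,0,0,0,0,0,0.03],[0,0,0,0,0,0,0.03],[0,0,0,0,0,0,0.03]]]'
python3 - <<'E'
from plan import *
plan([]); print(sense()['moment'])
E
```

```text
clock: 7.35
tool_pos: [543.9, 22.7, 129.1]
ee_rot: [0.393, 3.116, -0.001]
force: [-2.5, -3.3, 5.3]
opening: 40.1
clock 7.3 pos [543.9  22.7 129.1] jaw 1.320 q6 -1.49 q1 -0.17 tilt 0.002 F [-2.5 -3.3  5.3] open 40.1
[-0.62311188  0.36245455 -0.05534999]
```

```bash
python3 -m inch '[[[0,0,0,0,0,1,0.03],[0,0,0,0,0,1,0.03],[0,0,0,0,0,1,0.03],[0,0,0,0,0,1,0.03],[0,0,0,0,0,1,0.03],[0,0,0,0,0,1,0.03],[0,0,0,0,0,1,0.03],[0,0,0,0,0,1,0.03],[0,0,0,0,0,1,0.03],[0,0,0,0,0,1,0.03],[0,0,0,0,0,1,0.03],[0,0,0,0,0,1,0.03]]]'
python3 -c "
from plan import *
plan([]); print(sense()['moment'])"
python3 -m inch '[[[0,0,0,0,0,1,0.03],[0,0,0,0,0,1,0.03],[0,0,0,0,0,1,0.03],[0,0,0,0,0,0,0.03]]]'
python3 -c "
from plan import *
plan([]); print(sense()['moment'])"
python3 -m inch '[[[0,0,0,0,0,0.6,0.03],[0,0,0,0,0,0.6,0.03],[0,0,0,0,0,0,0.03]]]'
python3 -c "
from plan import *
plan([]); print(sense()['moment'])"
```

```text
clock: 8.55
tool_pos: [544.6, 22.8, 129.2]
ee_rot: [2.582, 1.785, 0.003]
force: [1.6, -3.1, 3.0]
opening: 40.0
clock 8.6 pos [544.6  22.8 129.2] jaw -0.361 q6 0.19 q1 -0.17 tilt 0.003 F [ 1.6 -3.1  3. ] open 40.0
[-0.66166876 -0.3977676   0.08553887]
clock: 8.95
tool_pos: [544.3, 23.0, 129.0]
ee_rot: [2.895, 1.216, 0.003]
force: [1.4, -3.3, 4.3]
opening: 40.1
clock 8.9 pos [544.3  23.  129. ] jaw -0.776 q6 0.60 q1 -0.17 tilt 0.003 F [ 1.4 -3.3  4.3] open 40.1
[-0.51569747 -0.29758153 -0.01071042]
clock: 9.25
tool_pos: [544.0, 23.1, 129.0]
ee_rot: [2.986, 0.975, 0.002]
force: [-1.3, -2.3, 5.2]
opening: 40.4
clock 9.2 pos [544.   23.1 129. ] jaw -0.940 q6 0.77 q1 -0.17 tilt 0.002 F [-1.3 -2.3  5.2] open 40.4
[-0.57177293 -0.01985672 -0.014586  ]
```

```bash
python3 -m inch '[[[0,0,0,0,0,0.5,0.03],[0,0,0,0,0,0.5,0.03]]]'
python3 -c "
from plan import *
plan([]); print(sense()['moment'])"
python3 -m inch '[[[0,0,0,0,0,0.5,0.03],[0,0,0,0,0,0.5,0.03]]]'
python3 -c "
from plan import *
plan([]); print(sense()['moment'])"
python3 -m inch '[[[0,0,0,0,0,0.5,0.03],[0,0,0,0,0,0.5,0.03]]]'
python3 -c "
from plan import *
plan([]); print(sense()['moment'])"
```

```text
clock: 9.45
tool_pos: [544.0, 23.1, 129.0]
ee_rot: [3.046, 0.764, 0.002]
force: [-0.8, -2.5, 4.9]
opening: 39.9
clock 9.4 pos [544.   23.1 129. ] jaw -1.079 q6 0.91 q1 -0.17 tilt 0.002 F [-0.8 -2.5  4.9] open 39.9
[-0.53665707  0.13050791  0.36175349]
clock: 9.65
tool_pos: [543.9, 23.1, 129.0]
ee_rot: [3.092, 0.55, 0.002]
force: [-1.7, -1.8, 4.9]
opening: 40.0
clock 9.7 pos [543.9  23.1 129. ] jaw -1.219 q6 1.05 q1 -0.17 tilt 0.001 F [-1.7 -1.8  4.9] open 40.0
[-0.3695981   0.10499908  0.31116595]
clock: 9.85
tool_pos: [543.8, 23.1, 129.0]
ee_rot: [3.123, 0.333, 0.002]
force: [-0.9, -2.3, 6.0]
opening: 40.5
clock 9.8 pos [543.8  23.1 129. ] jaw -1.359 q6 1.19 q1 -0.17 tilt 0.001 F [-0.9 -2.3  6. ] open 40.5
[-0.42927966  0.13785132  0.34291954]
```

Torque plateaued at about 0.34 N m after 2.3 rad, so the stop is reached. Release, lift and unwind the wrist.

```bash
python3 -m inch '[[[0,0,0,0,0,0,0.058],[0,0,0,0,0,0,0.058],[0,0,0,0,0,0,0.058],[0,0,-0.03,0,0,0,0.058],[0,0,-0.03,0,0,0,0.058],[0,0,-0.03,0,0,-1,0],[0,0,-0.01,0,0,-1,0],[0,0,0,0,0,-1,0],[0,0,0,0,0,-1,0],[0,0,0,0,0,-1,0],[0,0,0,0,0,-1,0],[0,0,0,0,0,-1,0]]]'
python3 -m inch '[[[0,0,0,0,0,-1,0],[0,0,0,0,0,-1,0],[0,0,0,0,0,-1,0],[0,0,0,0,0,-1,0],[0,0,0,0,0,-1,0],[0,0,0,0,0,-1,0],[0,0,0,0,0,-1,0],[0,0,0,0,0,-1,0],[0,0,0,0,0,-1,0],[0,0,0,0,0,0,0]]]'
python3 - <<'E'
from plan import *
plan([world('B',34,0,215)])
shot('scene','s3'); shot('top','t3')
E
```

```text
clock: 11.05
tool_pos: [543.5, 23.3, 228.1]
ee_rot: [-2.597, -1.767, 0.0]
force: [0.5, -0.1, 0.3]
opening: -0.3
clock: 12.05
tool_pos: [543.5, 23.3, 228.1]
ee_rot: [-1.069, -2.954, -0.0]
force: [-0.0, 0.2, -0.1]
opening: 0.5
clock 12.1 pos [543.5  23.3 228.1] jaw 0.876 q6 -1.05 q1 -0.17 tilt 0.000 F [-0.   0.2 -0.1] open 0.5
[ 506. -159.  215.] shift x -0.0879 y -0.1640 z 0.0131
```

```bash
cat >> h.py <<'E'
def orange(n,im):
    hsv=cv2.cvtColor(im,cv2.COLOR_RGB2HSV); m=((hsv[...,0]<14)&(hsv[...,1]>200)&(hsv[...,2]>60)).astype(np.uint8)
    k,_,st,c=cv2.connectedComponentsWithStats(m); return [(np.round(c[i],1).tolist(),int(st[i,4])) for i in range(1,k) if st[i,4]>60]
def load(f): return cv2.imread(f'pics/{f}.png')[:,:,::-1].copy()
E
python3 - <<'E'
from h import *
for f in('scene0','s3','top0','t3'): print(f,orange('',load(f)))
s=load('s3'); cv2.imwrite('pics/c3.png',cv2.resize(s[200:330,250:400],None,fx=4,fy=4,interpolation=2)[:,:,::-1])
E
```

```text
scene0 [([354.1, 246.0], 361), ([262.6, 253.4], 365), ([151.2, 267.3], 412), ([162.3, 295.8], 1060), ([297.8, 374.1], 157), ([295.9, 394.0], 98)]
s3 [([342.1, 238.2], 306), ([262.7, 253.8], 361), ([151.2, 267.2], 412), ([162.4, 295.8], 1053), ([298.0, 374.1], 158), ([297.1, 393.9], 93)]
top0 [([331.0, 77.3], 434), ([293.4, 211.6], 237), ([378.7, 229.0], 240), ([478.8, 242.5], 239)]
t3 [([331.2, 77.3], 430), ([378.6, 228.9], 250), ([478.7, 242.4], 229)]
```

View pics/c3.png

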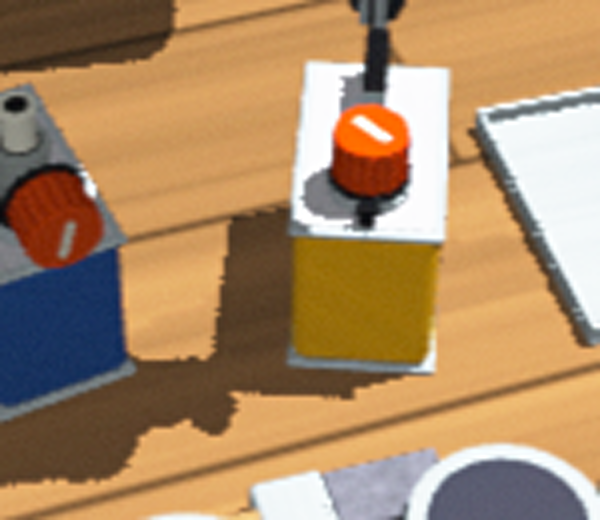

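The yellow cap is on and tight. The tin was twisted by about 0.4 rad from over-turning, so I'll stop sooner on the others. Blue and red have not moved. Next is blue.

```bash
python3 -m inch '[[[-0.0176,-0.0328,0,0,0,0,0],[-0.0176,-0.0328,0,0,0,0,0],[-0.0176,-0.0328,0,0,0,0,0],[-0.0176,-0.0328,0,0,0,0,0],[-0.0176,-0.0328,0,0,0,0,0],[0,0,0.02,0,0,0,0],[0,0,0,0,0,0,0]]]'
python3 -c "
from plan import *
plan([world('B',34,0,208),world('B',34,0,128)])"
```

```text
clock: 12.85
tool_pos: [504.6, -159.3, 206.3]
ee_rot: [-1.078, -2.946, -0.001]
force: [-0.2, 0.1, 0.3]
opening: -0.2
clock 12.8 pos [ 504.6 -159.3  206.3] jaw 0.869 q6 -1.40 q1 -0.53 tilt 0.004 F [-0.2  0.1  0.3] open -0.2
[ 506. -159.  208.] shift x -0.0009 y 0.0012 z -0.0017
[ 506. -159.  128.] shift x 0.0000 y 0.0000 z 0.0800
```

```bash
python3 -m inch '[[[-0.001,0.001,0.01,0,0,0,0],[0,0,0.01,0,0,0,0],[0,0,0.01,0,0,0,0],[0,0,0.01,0,0,0,0],[0,0,0.01,0,0,0,0],[0,0,0.01,0,0,0,0],[0,0,0.01,0,0,0,0],[0,0,0.003,0,0,0,0],[0,0,0.003,0,0,0,0],[0,0,0.003,0,0,0,0],[0,0,0,0,0,0,0],[0,0,0,0,0,0,0]]]'; python3 -m inch '[[[0,0,0.002,0,0,0,0],[0,0,0,0,0,0,0],[0,0,0,0,0,0,0]]]'
python3 -m inch '[[[0,0,-0.02,0,0,0,0],[0,0,-0.02,0,0,0,0],[0,0,-0.02,0,0,0,0],[0,0,-0.013,0,0,0,0],[0,0,0,0,0,0,0]]]'
python3 - <<'E'
from plan import *
plan([world('B',x,0,z) for x,z in [(125,198),(125,162),(108,162),(82,171),(56,168),(35,154),(32,150)]])
E
```

```text
clock: 14.05
tool_pos: [507.6, -158.5, 130.0]
ee_rot: [1.073, 2.951, 0.001]
force: [-0.4, 3.1, 11.9]
opening: 0.1
clock: 14.35
tool_pos: [507.6, -158.6, 130.0]
ee_rot: [1.072, 2.95, 0.0]
force: [-7.0, 5.8, 29.7]
opening: -0.6
clock: 14.85
tool_pos: [507.4, -159.1, 201.1]
ee_rot: [1.073, 2.951, -0.001]
force: [0.3, -0.7, -0.7]
opening: -0.1
clock 14.8 pos [ 507.4 -159.1  201.1] jaw 0.873 q6 -1.40 q1 -0.52 tilt 0.002 F [ 0.3 -0.7 -0.7] open -0.1
[ 596. -147.  198.] shift x -0.0604 y 0.0662 z 0.0031
[ 596. -147.  162.] shift x 0.0000 y 0.0000 z 0.0360
[ 579. -149.  162.] shift x 0.0115 y -0.0125 z -0.0000
[ 554. -153.  171.] shift x 0.0176 y -0.0191 z -0.0090
[ 528. -156.  168.] shift x 0.0176 y -0.0191 z 0.0030
[ 507. -159.  154.] shift x 0.0142 y -0.0155 z 0.0140
[ 504. -159.  150.] shift x 0.0020 y -0.0022 z 0.0040
```

```bash
python3 -m inch '[[[-0.0202,0.022,0,0,0,0,0],[-0.0202,0.022,0,0,0,0,0],[-0.02,0.022,0,0,0,0,0],[0,0,0.019,0,0,0,0],[0,0,0.02,0,0,0,0],[0.0058,-0.0063,0,0,0,0,0],[0.0058,-0.0063,0,0,0,0,0],[0.0059,-0.0064,-0.003,0,0,0,0],[0.0059,-0.0064,-0.003,0,0,0,0],[0.0059,-0.0064,-0.003,0,0,0,0],[0.0088,-0.0095,0.0015,0,0,0,0],[0.0088,-0.0095,0.0015,0,0,0,0]]]'; python3 -m inch '[[[0.0071,-0.0077,0.007,0,0,0,0],[0.0071,-0.0077,0.007,0,0,0,0],[0.002,-0.0022,0.003,0,0,0,0],[0,0,0,0,0,0,0],[0,0,0,0,0,0,0]]]'
python3 - <<'E'
from plan import *
plan([world('B',34,0,150)])
s=shot('scene','s4'); print(orange('',s))
E
```

```text
clock: 16.05
tool_pos: [526.5, -156.3, 168.2]
ee_rot: [1.073, 2.951, -0.001]
force: [-0.1, -0.6, -0.7]
opening: 0.2
clock: 16.55
tool_pos: [503.4, -159.2, 151.9]
ee_rot: [1.073, 2.951, -0.0]
force: [-2.9, 0.8, 8.3]
opening: -0.0
clock 16.6 pos [ 503.4 -159.2  151.9] jaw 0.873 q6 -1.40 q1 -0.53 tilt 0.002 F [-2.9  0.8  8.3] open -0.0
[ 506. -159.  150.] shift x -0.0018 y 0.0018 z 0.0019
[([342.1, 238.1], 307), ([255.9, 247.0], 282), ([151.5, 267.3], 421), ([162.1, 295.8], 1044), ([297.5, 374.0], 162), ([296.8, 394.0], 100)]
```

The blue cap is down. Grip and screw.

```bash
python3 -m inch '[[[0,0,-0.015,0,0,0,0.058],[-0.0018,0.0018,-0.013,0,0,0,0.058],[0,0,0,0,0,0,0.058],[0,0,0,0,0,0,0.058],[0,0,0.02,0,0,0,0.058],[0,0,0.02,0,0,0,0.058],[0,0,0.01,0,0,0,0.058],[0,0,0,0,0,0,0.058],[0,0,0,0,0,0,0.03],[0,0,0,0,0,0,0.03],[0,0,0,0,0,0,0.03],[0,0,0,0,0,0,0.03]]]'
python3 -m inch '[[[0,0,0,0,0,1,0.03],[0,0,0,0,0,1,0.03],[0,0,0,0,0,1,0.03],[0,0,0,0,0,1,0.03],[0,0,0,0,0,1,0.03],[0,0,0,0,0,1,0.03],[0,0,0,0,0,1,0.03],[0,0,0,0,0,1,0.03],[0,0,0,0,0,1,0.03],[0,0,0,0,0,1,0.03],[0,0,0,0,0,1,0.03],[0,0,0,0,0,1,0.03]]]'
python3 -m inch '[[[0,0,0,0,0,1,0.03],[0,0,0,0,0,1,0.03],[0,0,0,0,0,1,0.03],[0,0,0,0,0,1,0.03],[0,0,0,0,0,0,0.03]]]'
python3 -c "
from plan import *
plan([]); print(sense()['moment'])"
python3 -m inch '[[[0,0,0,0,0,0.5,0.03],[0,0,0,0,0,0.5,0.03]]]'
python3 -c "
from plan import *
plan([]); print(sense()['moment'])"
```

```text
clock: 17.8
tool_pos: [506.1, -159.1, 129.2]
ee_rot: [1.073, 2.951, -0.001]
force: [-3.1, -0.7, 6.5]
opening: 40.2
clock: 19.0
tool_pos: [506.6, -159.1, 129.2]
ee_rot: [2.914, 1.169, 0.003]
force: [0.0, -1.1, 4.6]
opening: 40.1
clock: 19.5
tool_pos: [506.5, -159.3, 129.2]
ee_rot: [3.123, 0.327, 0.003]
force: [-1.2, -2.1, 5.2]
opening: 40.2
clock 19.5 pos [ 506.5 -159.3  129.2] jaw -1.362 q6 0.84 q1 -0.53 tilt 0.002 F [-1.2 -2.1  5.2] open 40.2
[-0.33225176  0.17052689 -0.02169369]
clock: 19.7
tool_pos: [506.5, -159.3, 129.1]
ee_rot: [3.138, 0.113, 0.003]
force: [-0.3, -0.6, 5.8]
opening: 39.9
clock 19.7 pos [ 506.5 -159.3  129.1] jaw -1.499 q6 0.97 q1 -0.53 tilt 0.002 F [-0.3 -0.6  5.8] open 39.9
[-0.08450411  0.12671674  0.38891393]
```

```bash
python3 -m inch '[[[0,0,0,0,0,0.4,0.03],[0,0,0,0,0,0,0.03],[0,0,0,0,0,0,0.058],[0,0,0,0,0,0,0.058],[0,0,0,0,0,0,0.058],[0,0,-0.03,0,0,0,0.058],[0,0,-0.03,0,0,0,0.058],[0,0,-0.03,0,0,-1,0],[0,0,-0.01,0,0,-1,0],[0,0,0,0,0,-1,0],[0,0,0,0,0,-1,0],[0,0,0,0,0,-1,0]]]'
python3 -m inch '[[[0,0,0,0,0,-1,0],[0,0,0,0,0,-1,0],[0,0,0,0,0,-1,0],[0,0,0,0,0,-1,0],[0,0,0,0,0,-1,0],[0,0,0,0,0,-1,0],[0,0,0,0,0,-1,0],[0,0,0,0,0,-1,0],[0,0,0,0,0,-1,0],[0,0,0,0,0,-1,0],[0,0,0,0,0,-1,0],[0,0,0,0,0,0,0]]]'
python3 - <<'E'
from plan import *
plan([world('R',34,0,228)])
print(orange('',shot('scene','s5'))); print(orange('',shot('top','t5')))
E
```

```text
clock: 20.9
tool_pos: [506.0, -158.7, 228.2]
ee_rot: [-2.94, -1.106, -0.0]
force: [-0.3, 0.1, 0.1]
opening: 0.2
clock: 22.1
tool_pos: [506.0, -158.7, 228.1]
ee_rot: [-1.354, -2.835, -0.0]
force: [-0.5, -0.6, 0.2]
opening: 0.2
clock 22.1 pos [ 506.  -158.7  228.1] jaw 0.680 q6 -1.20 q1 -0.53 tilt 0.000 F [-0.5 -0.6  0.2] open 0.2
[ 477. -369.  228.] shift x -0.1453 y -0.1552 z 0.0001
[([342.0, 238.1], 307), ([255.6, 245.5], 321), ([151.3, 267.8], 406), ([162.1, 296.0], 1042), ([297.7, 374.2], 162), ([296.7, 393.9], 95)]
[([331.1, 77.3], 434), ([299.7, 235.6], 188), ([478.6, 242.6], 247), ([378.6, 254.0], 133)]
```

Red has not moved, so I continue there.

```bash
python3 -m inch '[[[-0.0242,-0.0259,0,0,0,0,0],[-0.0242,-0.0259,0,0,0,0,0],[-0.0242,-0.0259,0,0,0,0,0],[-0.0242,-0.0259,0,0,0,0,0],[-0.0242,-0.0259,0,0,0,0,0],[-0.0242,-0.0259,0,0,0,0,0],[0,0,0.012,0,0,0,0],[0,0,0,0,0,0,0]]]'
python3 -c "
from plan import *
plan([world('R',34,0,216),world('R',34,0,127)])"
```

```text
clock: 23.0
tool_pos: [475.3, -369.1, 214.3]
ee_rot: [-1.36, -2.828, -0.003]
force: [-0.5, 1.0, -0.4]
opening: 0.2
clock 23.0 pos [ 475.3 -369.1  214.3] jaw 0.675 q6 -1.53 q1 -0.85 tilt 0.004 F [-0.5  1.  -0.4] open 0.2
[ 477. -369.  216.] shift x -0.0009 y 0.0009 z -0.0017
[ 477. -369.  127.] shift x 0.0000 y 0.0000 z 0.0890
```

```bash
python3 -m inch '[[[-0.001,0.001,0.01,0,0,0,0],[0,0,0.01,0,0,0,0],[0,0,0.01,0,0,0,0],[0,0,0.01,0,0,0,0],[0,0,0.01,0,0,0,0],[0,0,0.01,0,0,0,0],[0,0,0.01,0,0,0,0],[0,0,0.008,0,0,0,0],[0,0,0.003,0,0,0,0],[0,0,0.003,0,0,0,0],[0,0,0.003,0,0,0,0],[0,0,0,0,0,0,0]]]'; python3 -m inch '[[[0,0,0.002,0,0,0,0],[0,0,0,0,0,0,0],[0,0,0,0,0,0,0]]]'
python3 -m inch '[[[0,0,-0.02,0,0,0,0],[0,0,-0.02,0,0,0,0],[0,0,-0.02,0,0,0,0],[0,0,-0.013,0,0,0,0],[0,0,0,0,0,0,0]]]'
python3 - <<'E'
from plan import *
plan([world('R',x,0,z) for x,z in [(125,198),(125,162),(108,162),(82,171),(56,168),(35,154),(32,150)]])
E
```

```text
clock: 24.2
tool_pos: [477.9, -369.1, 130.1]
ee_rot: [1.356, 2.833, 0.001]
force: [0.3, 4.0, 11.0]
opening: -0.1
clock: 24.5
tool_pos: [478.0, -369.2, 130.0]
ee_rot: [1.355, 2.832, -0.0]
force: [-3.7, 7.2, 24.2]
opening: -0.0
clock: 25.0
tool_pos: [477.7, -369.8, 201.2]
ee_rot: [1.356, 2.832, -0.001]
force: [0.5, 0.9, 0.6]
opening: -0.0
clock 25.0 pos [ 477.7 -369.8  201.2] jaw 0.678 q6 -1.53 q1 -0.85 tilt 0.002 F [0.5 0.9 0.6] open -0.0
[ 567. -376.  198.] shift x -0.0612 y 0.0658 z 0.0032
[ 567. -376.  162.] shift x 0.0000 y 0.0000 z 0.0360
[ 550. -375.  162.] shift x 0.0116 y -0.0124 z -0.0000
[ 524. -373.  171.] shift x 0.0178 y -0.0190 z -0.0090
[ 499. -371.  168.] shift x 0.0178 y -0.0190 z 0.0030
[ 478. -369.  154.] shift x 0.0144 y -0.0153 z 0.0140
[ 475. -369.  150.] shift x 0.0021 y -0.0022 z 0.0040
```

```bash
python3 -m inch '[[[-0.0204,0.0219,0,0,0,0,0],[-0.0204,0.0219,0,0,0,0,0],[-0.0204,0.022,0,0,0,0,0],[0,0,0.019,0,0,0,0],[0,0,0.02,0,0,0,0],[0.0058,-0.0062,0,0,0,0,0],[0.0058,-0.0062,0,0,0,0,0],[0.0059,-0.0064,-0.003,0,0,0,0],[0.0059,-0.0064,-0.003,0,0,0,0],[0.0059,-0.0064,-0.003,0,0,0,0],[0.0089,-0.0095,0.0015,0,0,0,0],[0.0089,-0.0095,0.0015,0,0,0,0]]]'; python3 -m inch '[[[0.0071,-0.0077,0.007,0,0,0,0],[0.0071,-0.0077,0.007,0,0,0,0],[0.002,-0.0022,0.003,0,0,0,0],[0,0,0,0,0,0,0],[0,0,0,0,0,0,0]]]'
python3 - <<'E'
from plan import *
plan([world('R',34,0,150)])
s=shot('scene','s6'); print(orange('',s)[:4])
E
```

```text
clock: 26.2
tool_pos: [497.3, -371.0, 167.6]
ee_rot: [1.356, 2.833, -0.001]
force: [0.5, -0.0, 0.3]
opening: 0.3
clock: 26.7
tool_pos: [474.5, -369.6, 151.8]
ee_rot: [1.356, 2.832, -0.001]
force: [-0.7, 2.7, 7.5]
opening: -0.1
clock 26.7 pos [ 474.5 -369.6  151.8] jaw 0.678 q6 -1.53 q1 -0.86 tilt 0.002 F [-0.7  2.7  7.5] open -0.1
[ 477. -369.  150.] shift x -0.0011 y 0.0019 z 0.0018
[([342.1, 238.1], 307), ([255.6, 245.5], 320), ([153.4, 260.4], 319), ([162.3, 295.8], 1059)]
```

```bash
python3 -m inch '[[[0,0,-0.015,0,0,0,0.058],[-0.0012,0.0018,-0.013,0,0,0,0.058],[0,0,0,0,0,0,0.058],[0,0,0,0,0,0,0.058],[0,0,0.02,0,0,0,0.058],[0,0,0.02,0,0,0,0.058],[0,0,0.01,0,0,0,0.058],[0,0,0,0,0,0,0.058],[0,0,0,0,0,0,0.03],[0,0,0,0,0,0,0.03],[0,0,0,0,0,0,0.03],[0,0,0,0,0,0,0.03]]]'
python3 -m inch '[[[0,0,0,0,0,1,0.03],[0,0,0,0,0,1,0.03],[0,0,0,0,0,1,0.03],[0,0,0,0,0,1,0.03],[0,0,0,0,0,1,0.03],[0,0,0,0,0,1,0.03],[0,0,0,0,0,1,0.03],[0,0,0,0,0,1,0.03],[0,0,0,0,0,1,0.03],[0,0,0,0,0,1,0.03],[0,0,0,0,0,1,0.03],[0,0,0,0,0,1,0.03]]]'
python3 -m inch '[[[0,0,0,0,0,1,0.03],[0,0,0,0,0,1,0.03],[0,0,0,0,0,1,0.03],[0,0,0,0,0,1,0.03],[0,0,0,0,0,0,0.03]]]'
python3 -m inch '[[[0,0,0,0,0,0.5,0.03],[0,0,0,0,0,0.5,0.03]]]'
python3 -c "
from plan import *
plan([]); print(sense()['moment'])"
```

```text
clock: 27.95
tool_pos: [476.8, -369.2, 129.3]
ee_rot: [1.356, 2.832, -0.0]
force: [2.0, 3.2, 6.0]
opening: 40.0
clock: 29.15
tool_pos: [477.6, -370.8, 129.8]
ee_rot: [3.011, 0.877, 0.004]
force: [5.3, -3.2, 4.3]
opening: 39.9
clock: 29.65
tool_pos: [477.5, -370.6, 129.7]
ee_rot: [3.137, 0.016, 0.006]
force: [6.9, -3.2, 4.5]
opening: 40.4
clock: 29.85
tool_pos: [476.1, -370.1, 129.2]
ee_rot: [3.133, -0.2, 0.0]
force: [-2.0, 0.9, 5.8]
opening: 40.2
clock 29.9 pos [ 476.1 -370.1  129.2] jaw -1.698 q6 0.84 q1 -0.85 tilt 0.002 F [-2.   0.9  5.8] open 40.2
[0.1964634  0.29419911 0.1709042 ]
```

```bash
python3 -m inch '[[[0,0,0,0,0,0.5,0.03],[0,0,0,0,0,0,0.03]]]'
python3 -c "
from plan import *
plan([]); print(sense()['moment'])"
python3 -m inch '[[[0,0,0,0,0,0.5,0.03],[0,0,0,0,0,0.3,0.03]]]'
python3 -c "
from plan import *
plan([]); print(sense()['moment'])"
```

```text
clock: 30.05
tool_pos: [476.2, -369.9, 129.3]
ee_rot: [3.125, -0.309, 0.001]
force: [-2.5, 1.3, 5.6]
opening: 39.9
clock 30.1 pos [ 476.2 -369.9  129.3] jaw -1.768 q6 0.91 q1 -0.85 tilt 0.002 F [-2.5  1.3  5.6] open 39.9
[0.08165743 0.21810291 0.00415018]
clock: 30.25
tool_pos: [476.2, -369.8, 129.3]
ee_rot: [3.103, -0.483, 0.001]
force: [-1.9, 0.1, 6.3]
opening: 40.3
clock 30.2 pos [ 476.2 -369.8  129.3] jaw -1.879 q6 1.03 q1 -0.85 tilt 0.002 F [-1.9  0.1  6.3] open 40.3
[0.20724989 0.29489976 0.21606429]
```

```bash
python3 -m inch '[[[0,0,0,0,0,0,0.058],[0,0,0,0,0,0,0.058],[0,0,0,0,0,0,0.058],[0,0,-0.03,0,0,0,0.058],[0,0,-0.03,0,0,0,0.058],[0,0,-0.04,0,0,0,0.058],[0,0,0,0,0,0,0.058]]]'
python3 - <<'E'
from plan import *
plan([])
s=shot('scene','s7');t=shot('top','t7'); print(orange('',s)[:4],orange('',t))
a=cv2.resize(s[200:320,120:400],None,fx=2.8,fy=2.8,interpolation=2); b=cv2.resize(t[210:320,260:510],None,fx=2.8,fy=2.8,interpolation=2); b=cv2.copyMakeBorder(b,0,0,0,a.shape[1]-b.shape[1],0)
cv2.imwrite('pics/c7.png',np.vstack([a,b])[:600,:800,::-1])
E
```

```text
clock: 30.95
tool_pos: [477.5, -370.5, 233.7]
ee_rot: [3.099, -0.478, 0.011]
force: [0.4, -0.3, 0.4]
opening: 58.1
clock 30.9 pos [ 477.5 -370.5  233.7] jaw -1.877 q6 1.02 q1 -0.85 tilt 0.009 F [ 0.4 -0.3  0.4] open 58.1
[([342.1, 238.2], 308), ([255.6, 245.5], 322), ([153.0, 257.3], 376), ([159.7, 294.5], 1020)] [([330.9, 77.1], 425), ([299.2, 235.9], 210), ([381.5, 252.8], 261)]
```

View pics/c7.png

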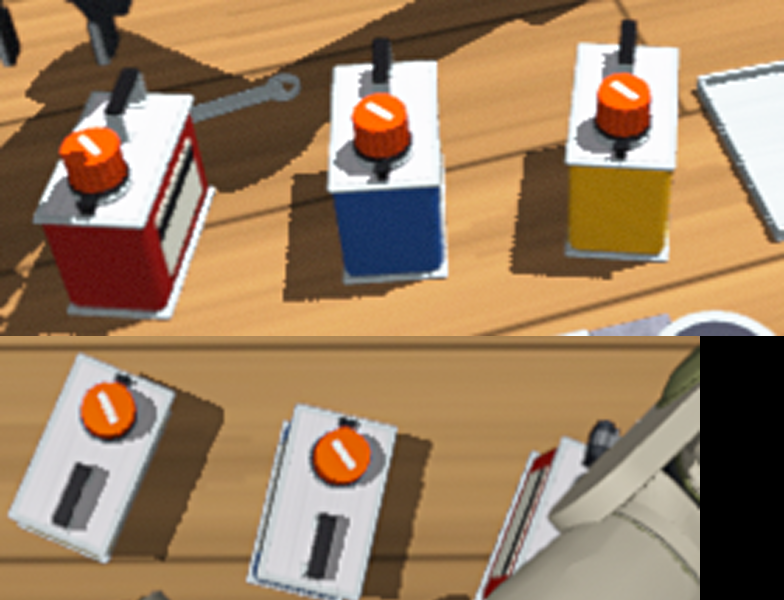

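```bash
python3 - <<'E'
from h import *
S=lambda a:np.array(a,float)/2.8+[120,200]
for k,b0,b1,h in[('R',(78,136),(100,156),(127,85)),('B',(366,102),(392,119),(381,55)),('Y',(609,84),(637,103),(628,35))]:
    B=onz('scene',S([b0,b1]),152); H=onz('scene',S([h]),144)[0]; c=B.mean(0)
    a=np.arctan2(*(c-H)[1::-1]) ; d=B[1]-B[0]; b=np.arctan2(d[1],d[0])
    print(k,'c',c[:2],'H',H[:2],'dist',np.hypot(*(c-H)[:2]),'yaw',a,'bar rel deg mod180',np.degrees(b-a)%180)
E
```

```text
R c [ 479.20245497 -368.06730512] H [ 410.13908437 -335.20986715] dist 76.48111132129404 yaw -0.4440664600690384 bar rel deg mod180 52.3539990714777
B c [ 509.31396629 -158.54177267] H [ 437.90520971 -140.66525871] dist 73.61236491394637 yaw -0.24529924162408695 bar rel deg mod180 43.91805203576886
Y c [549.51862835  20.98455444] H [476.74016735  53.14395782] dist 79.5671515812027 yaw -0.4160815051134761 bar rel deg mod180 48.74729378546119
```

All three bar angles come out near 48°, which is what 2.3 rad gives, so all caps are tight. I'll measure the yellow handle, then carry that tin.

```bash
cat >> h.py <<'E'
def hc(t,hp,cp):
    "handle and cap-top centre from top view near given pixels -> handle xy, yaw, dist"
    hsv=cv2.cvtColor(t,cv2.COLOR_RGB2HSV)
    def cen(m,p,r):
        k=np.zeros(m.shape,bool); u,v=map(int,p); k[v-r:v+r,u-r:u+r]=1; v,u=np.nonzero(m&k); return [u.mean(),v.mean()],len(u)
    h,nh=cen(hsv[...,2]<75,hp,14); c,nc=cen((hsv[...,0]<16)&(hsv[...,1]>190)&(hsv[...,2]>60),cp,13)
    H=onz('top',[h],143)[0]; C=onz('top',[c],150)[0]; d=(C-H)[:2]
    return H[:2],np.arctan2(d[1],d[0]),np.hypot(*d),nh,nc
E
python3 - <<'E'
from plan import *
t=load('t7')
H,a,*r=hc(t,(288,267),(298,236)); print('Y',H,a,r); print('B',hc(t,(375,285),(382,252)))
plan([(*H,234),(*H,120)],a-np.pi/2)
E
```

```text
Y [476.19049905  51.31149888] -0.4175252527873025 [np.float64(70.46044308629467), 122, 245]
B (array([ 435.310936  , -141.84349853]), np.float64(-0.2167377211563731), np.float64(70.60840327516115), 127, 266)
clock 31.1 pos [ 476.4 -369.3  228.5] jaw -1.877 q6 1.02 q1 -0.85 tilt 0.001 F [ 0.   0.4 -0.1] open 57.7
turn units 0.80
[476.  51. 234.] shift x -0.1707 y -0.3844 z -0.0055
[476.  51. 120.] shift x 0.0000 y 0.0000 z 0.1140
```

```bash
python3 -m inch '[[[0,0,0,0,0,0.8,0.05],[-0.0155,-0.035,0,0,0,0,0.05],[-0.0155,-0.035,0,0,0,0,0.05],[-0.0155,-0.035,0,0,0,0,0.05],[-0.0155,-0.035,0,0,0,0,0.05],[-0.0155,-0.035,0,0,0,0,0.05],[-0.0155,-0.035,0,0,0,0,0.05],[-0.0155,-0.035,0,0,0,0,0.05],[-0.0155,-0.035,0,0,0,0,0.05],[-0.0155,-0.035,0,0,0,0,0.05],[-0.0155,-0.035,0,0,0,0,0.05],[-0.0155,-0.035,0,0,0,0,0.05]]]'
python3 -m inch '[[[0,0,0.02,0,0,0,0.05],[0,0,0.02,0,0,0,0.05],[0,0,0,0,0,0,0.05]]]'
python3 - <<'E'
from plan import *
H=(476.2,51.3); plan([(*H,180),(*H,120)],-.4175-np.pi/2)
print(orange('',shot('scene','s8'))[:4])
E
```

```text
clock: 32.25
tool_pos: [476.1, 53.4, 226.9]
ee_rot: [3.073, -0.652, -0.004]
force: [1.1, 1.0, 0.0]
opening: 50.0
clock: 32.55
tool_pos: [475.1, 52.3, 185.1]
ee_rot: [3.073, -0.651, -0.011]
force: [-0.1, 0.5, -0.1]
opening: 50.5
clock 32.5 pos [475.1  52.3 185.1] jaw -1.988 q6 1.85 q1 -0.14 tilt 0.007 F [-0.1  0.5 -0.1] open 50.5
turn units -0.00
[476.  51. 180.] shift x 0.0014 y 0.0005 z 0.0051
[476.  51. 120.] shift x 0.0000 y 0.0000 z 0.0600
[([342.0, 238.1], 313), ([255.4, 245.3], 335), ([153.2, 257.4], 371), ([159.5, 294.4], 1022)]
```

```bash
python3 -m inch '[[[0.001,0,0.02,0,0,0,0.05],[0,0,0.02,0,0,0,0.05],[0,0,0.015,0,0,0,0.05],[0,0,0.01,0,0,0,0.05],[0,0,0,0,0,0,0],[0,0,0,0,0,0,0],[0,0,0,0,0,0,0],[0,0,0,0,0,0,0]]]'
python3 -m inch '[[[0,0,-0.005,0,0,0,0],[0,0,-0.01,0,0,0,0],[0,0,-0.01,0,0,0,0],[0,0,-0.01,0,0,0,0],[0,0,-0.01,0,0,0,0],[0,0,0,0,0,0,0]]]'
python3 - <<'E'
from plan import *
H=(478,410); plan([(*H,167),(*H,126)],-.055-np.pi/2)
print(sense()['moment'])
s=shot('scene','s9');cv2.imwrite('pics/c9.png',cv2.resize(s[150:330,200:560],None,fx=2.2,fy=2.2)[:,:,::-1])
E
```

```text
clock: 33.4
tool_pos: [478.4, 51.3, 124.3]
ee_rot: [3.073, -0.652, 0.003]
force: [-1.3, -0.5, 5.2]
opening: 12.6
clock: 34.0
tool_pos: [478.6, 51.4, 169.9]
ee_rot: [-3.073, 0.652, -0.005]
force: [0.8, -0.2, -7.0]
opening: 12.7
clock 34.0 pos [478.6  51.4 169.9] jaw -1.989 q6 1.85 q1 -0.14 tilt 0.003 F [ 0.8 -0.2 -7. ] open 12.7
turn units -2.60
[478 410 167] shift x -0.0203 y -0.3581 z 0.0029
[478 410 126] shift x 0.0000 y 0.0000 z 0.0410
[ 0.04319349  0.12618071 -0.0321336 ]
```

View pics/c9.png

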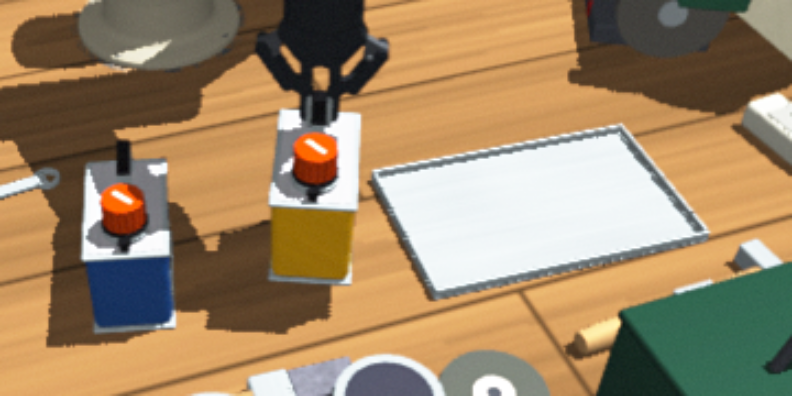

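Yellow is lifted and nearly level. I carry it to the far tray slot.

```bash
python3 -m inch '[[[0,0,0,0,0,-0.65,0],[0,0,0,0,0,-0.65,0],[0,0,0,0,0,-0.65,0],[0,0,0,0,0,-0.65,0],[-0.001,-0.02,0,0,0,0,0],[-0.002,-0.03,0,0,0,0,0],[-0.002,-0.03,0,0,0,0,0],[-0.002,-0.03,0,0,0,0,0],[-0.002,-0.03,0,0,0,0,0],[-0.002,-0.03,0,0,0,0,0],[-0.002,-0.03,0,0,0,0,0],[-0.002,-0.03,0,0,0,0,0]]]'
python3 -m inch '[[[-0.002,-0.03,0,0,0,0,0],[-0.002,-0.03,0,0,0,0,0],[-0.002,-0.03,0,0,0,0,0],[0,-0.02,0,0,0,0,0],[0,-0.015,0,0,0,0,0],[0,0,0.01,0,0,0,0],[0,0,0.01,0,0,0,0],[0,0,0,0,0,0,0]]]'
python3 - <<'E'
from plan import *
H=(478,410); plan([(*H,150),(*H,128)],-.055-np.pi/2)
s=shot('scene','s10');cv2.imwrite('pics/c10.png',cv2.resize(s[130:330,280:560],None,fx=2.6,fy=2.6)[:,:,::-1]); shot('top','t10')
E
```

```text
clock: 35.25
tool_pos: [475.1, 283.1, 167.5]
ee_rot: [3.14, -0.087, -0.002]
force: [0.5, 0.2, -8.4]
opening: 12.4
clock: 36.05
tool_pos: [475.6, 405.7, 145.5]
ee_rot: [3.138, -0.088, -0.007]
force: [-0.4, -0.8, -8.2]
opening: 12.6
clock 36.0 pos [475.6 405.7 145.5] jaw -1.627 q6 2.15 q1 0.52 tilt 0.005 F [-0.4 -0.8 -8.2] open 12.6
turn units -0.01
[478 410 150] shift x 0.0022 y -0.0044 z -0.0045
[478 410 128] shift x 0.0000 y 0.0000 z 0.0220
```

View pics/c10.png

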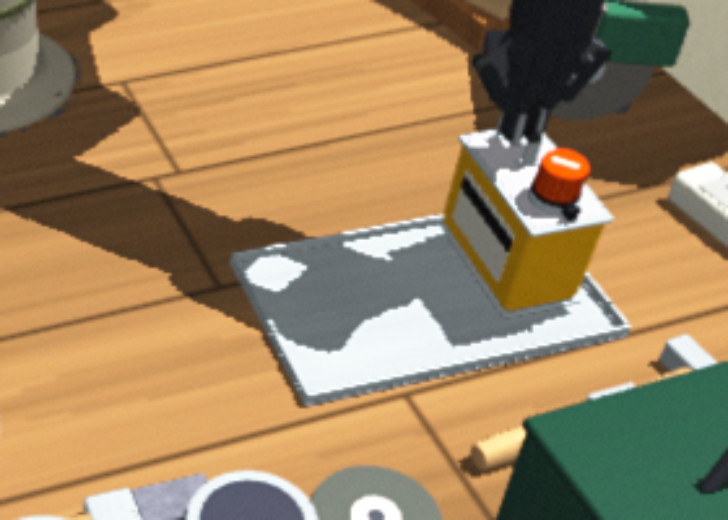

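```bash
python3 -m inch '[[[0.001,-0.002,0.005,0,0,0,0],[0,0,0.005,0,0,0,0],[0,0,0.004,0,0,0,0],[0,0,0.002,0,0,0,0],[0,0,0.002,0,0,0,0],[0,0,0,0,0,0,0]]]'
python3 -m inch '[[[0,0,0.001,0,0,0,0],[0,0,0,0,0,0,0]]]'
```

```text
clock: 36.75
tool_pos: [477.6, 409.1, 130.6]
ee_rot: [-3.14, 0.087, -0.001]
force: [-2.2, -0.3, -5.1]
opening: 12.3
clock: 36.95
tool_pos: [477.3, 409.3, 130.4]
ee_rot: [-3.14, 0.086, -0.0]
force: [-6.9, -0.9, 1.4]
opening: 12.4
```

```bash
python3 -m inch '[[[0,0,0.001,0,0,0,0],[0,0,0,0,0,0,0],[0,0,0,0,0,0,0.05],[0,0,0,0,0,0,0.05],[0,0,0,0,0,0,0.05],[0,0,-0.02,0,0,0,0.05],[0,0,-0.03,0,0,0,0.05],[0,0,-0.03,0,0,0,0.05],[0,0,-0.01,0,0,0,0.05],[0.002,0.04,0,0,0,0,0.05],[0.002,0.04,0,0,0,0,0.05],[0.002,0.04,0,0,0,0,0.05]]]'
python3 - <<'E'
from plan import *
t=shot('top','t11'); s=shot('scene','s11'); print(orange('',t)); print(orange('',s)[:4])
print('B',hc(t,(375,285),(382,252)))
H=(435.3,-141.8); plan([(*H,200),(*H,124)],-.217-np.pi/2)
E
```

```text
clock: 38.15
tool_pos: [476.7, 287.5, 217.5]
ee_rot: [3.14, -0.086, -0.0]
force: [0.4, -0.7, 0.0]
opening: 50.1
[([331.1, 77.4], 427), ([382.1, 252.3], 218), ([475.4, 266.6], 272), ([439.0, 303.0], 65)]
[([495.2, 202.0], 281), ([255.6, 245.5], 322), ([153.2, 257.4], 370), ([159.5, 294.4], 1022)]
B (array([ 435.27230653, -141.98053329]), np.float64(-0.21690678765931476), np.float64(70.63508456246798), 124, 262)
clock 38.2 pos [477.3 285.4 217.9] jaw -1.630 q6 1.96 q1 0.33 tilt 0.001 F [ 0.   0.8 -0.8] open 50.0
turn units 1.13
[ 435. -142.  200.] shift x 0.0510 y 0.4262 z 0.0179
[ 435. -142.  124.] shift x 0.0000 y 0.0000 z 0.0760
```

```bash
python3 -m inch '[[[0,0,0,0,0,0.6,0.05],[0,0,0,0,0,0.53,0.05],[0.005,0.0425,0,0,0,0,0.05],[0.005,0.0425,0,0,0,0,0.05],[0.005,0.0425,0,0,0,0,0.05],[0.005,0.0425,0,0,0,0,0.05],[0.005,0.0425,0,0,0,0,0.05],[0.005,0.0425,0,0,0,0,0.05],[0.005,0.0425,0,0,0,0,0.05],[0.005,0.0425,0,0,0,0,0.05],[0.005,0.0425,0,0,0,0,0.05],[0.005,0.0425,0,0,0,0,0.05]]]'
python3 -m inch '[[[0,0,0.02,0,0,0,0.05],[0,0,0.01,0,0,0,0.05],[0,0,0,0,0,0,0.05]]]'
python3 - <<'E'
from plan import *
H=(435.3,-141.9); plan([(*H,180),(*H,123)],-.217-np.pi/2)
s=shot('scene','s12'); print(orange('',s)[:4]); t=load('t11')
cv2.imwrite('pics/c12.png',np.hstack([cv2.resize(s[150:330,360:560],None,fx=2,fy=2,interpolation=2),cv2.resize(shot('top','t12')[190:330,90:280],None,fx=2.1,fy=2.57,interpolation=2)])[:,:,::-1])
E
```

```text
clock: 39.45
tool_pos: [435.9, -138.6, 218.0]
ee_rot: [-3.124, 0.334, -0.0]
force: [0.3, 0.2, -0.6]
opening: 49.7
clock: 39.75
tool_pos: [435.6, -136.2, 186.9]
ee_rot: [-3.122, 0.333, 0.004]
force: [0.1, 0.1, -0.6]
opening: 50.2
clock 39.8 pos [ 435.6 -136.2  186.9] jaw -1.783 q6 1.22 q1 -0.56 tilt 0.003 F [ 0.1  0.1 -0.6] open 50.2
turn units 0.03
[ 435. -142.  180.] shift x 0.0009 y 0.0056 z 0.0069
[ 435. -142.  123.] shift x 0.0000 y 0.0000 z 0.0570
[([495.2, 201.9], 279), ([255.6, 245.4], 324), ([153.4, 257.4], 376), ([159.6, 294.3], 1012)]
```

View pics/c12.png

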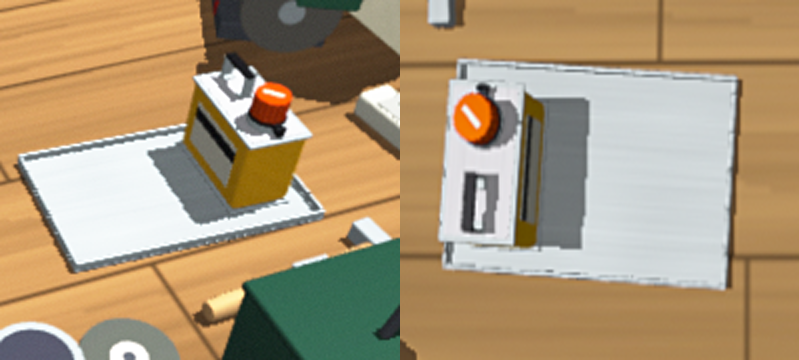

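Yellow stands flat inside the tray. Blue pick is next.

```bash
python3 -m inch '[[[0.001,0.0055,0.02,0,0,0,0.05],[0,0,0.02,0,0,0,0.05],[0,0,0.015,0,0,0,0.05],[0,0,0.007,0,0,0,0.05],[0,0,0,0,0,0,0],[0,0,0,0,0,0,0],[0,0,0,0,0,0,0],[0,0,0,0,0,0,0]]]'
python3 -m inch '[[[0,0,-0.005,0,0,0,0],[0,0,-0.01,0,0,0,0],[0,0,-0.01,0,0,0,0],[0,0,-0.01,0,0,0,0],[0,0,-0.01,0,0,0,0],[0,0,0,0,0,0,0]]]'
python3 - <<'E'
from plan import *
H=(472,310); plan([(*H,170),(*H,130)],-.055-np.pi/2)
E
```

```text
clock: 40.65
tool_pos: [436.4, -142.7, 127.4]
ee_rot: [3.123, -0.334, 0.003]
force: [-0.5, 3.0, 7.3]
opening: 12.0
clock: 41.25
tool_pos: [436.4, -143.1, 172.8]
ee_rot: [3.122, -0.334, 0.004]
force: [0.3, 0.2, -9.1]
opening: 12.4
clock 41.2 pos [ 436.4 -143.1  172.8] jaw -1.784 q6 1.21 q1 -0.57 tilt 0.003 F [ 0.3  0.2 -9.1] open 12.4
turn units -1.13
[472 310 170] shift x 0.0106 y -0.4543 z 0.0028
[472 310 130] shift x 0.0000 y 0.0000 z 0.0400
```

```bash
python3 -m inch '[[[0,0,0,0,0,-0.6,0],[0,0,0,0,0,-0.53,0],[0,-0.015,0,0,0,0,0],[0.001,-0.03,0,0,0,0,0],[0.001,-0.03,0,0,0,0,0],[0.001,-0.03,0,0,0,0,0],[0.001,-0.03,0,0,0,0,0],[0.001,-0.03,0,0,0,0,0],[0.001,-0.03,0,0,0,0,0],[0.001,-0.03,0,0,0,0,0],[0.001,-0.03,0,0,0,0,0],[0.001,-0.03,0,0,0,0,0]]]'
python3 -m inch '[[[0.001,-0.03,0,0,0,0,0],[0.001,-0.03,0,0,0,0,0],[0,-0.03,0,0,0,0,0],[0,-0.03,0,0,0,0,0],[0,-0.03,0,0,0,0,0],[0,-0.015,0,0,0,0,0],[0,0,0.008,0,0,0,0],[0,0,0.008,0,0,0,0],[0,0,0,0,0,0,0]]]'
python3 - <<'E'
from plan import *
H=(472,310); plan([(*H,150),(*H,131)],-.055-np.pi/2)
print(orange('',shot('scene','s13'))[:4])
E
```

```text
clock: 42.45
tool_pos: [459.8, 143.4, 171.1]
ee_rot: [-3.14, 0.089, 0.001]
force: [-0.2, -0.5, -9.7]
opening: 12.3
clock: 43.35
tool_pos: [470.7, 304.9, 153.5]
ee_rot: [3.139, -0.089, -0.006]
force: [-0.6, 0.2, -8.4]
opening: 12.1
clock 43.4 pos [470.7 304.9 153.5] jaw -1.627 q6 1.99 q1 0.37 tilt 0.004 F [-0.6  0.2 -8.4] open 12.1
turn units -0.01
[472 310 150] shift x 0.0010 y -0.0052 z 0.0035
[472 310 131] shift x 0.0000 y 0.0000 z 0.0190
[([495.1, 202.0], 277), ([456.4, 204.4], 281), ([153.2, 257.5], 370), ([159.4, 294.4], 1022)]
```

```bash
python3 -m inch '[[[0.001,-0.003,0.005,0,0,0,0],[0,0,0.005,0,0,0,0],[0,0,0.004,0,0,0,0],[0,0,0.003,0,0,0,0],[0,0,0.002,0,0,0,0],[0,0,0,0,0,0,0]]]'
python3 -m inch '[[[0,0,0.002,0,0,0,0],[0,0,0,0,0,0,0]]]'
```

```text
clock: 44.0
tool_pos: [472.7, 308.9, 136.0]
ee_rot: [3.14, -0.087, -0.001]
force: [0.0, 0.0, -9.4]
opening: 12.4
clock: 44.2
tool_pos: [472.8, 309.1, 134.6]
ee_rot: [-3.14, 0.087, -0.0]
force: [-1.6, -0.1, -5.6]
opening: 12.4
```

```bash
python3 -m inch '[[[0,0,0.002,0,0,0,0],[0,0,0.001,0,0,0,0],[0,0,0,0,0,0,0]]]'
python3 -m inch '[[[0,0,0,0,0,0,0.05],[0,0,0,0,0,0,0.05],[0,0,0,0,0,0,0.05],[0,0,-0.02,0,0,0,0.05],[0,0,-0.03,0,0,0,0.05],[0,0,-0.03,0,0,0,0.05],[0,0,-0.01,0,0,0,0.05],[0.002,0.04,0,0,0,0,0.05],[0.002,0.04,0,0,0,0,0.05],[0.002,0.04,0,0,0,0,0.05],[0,0.04,0,0,0,0,0.05],[0,0.04,0,0,0,0,0.05]]]'
python3 - <<'E'
from plan import *
t=shot('top','t14'); s=shot('scene','s14'); print(orange('',t)); print(orange('',s)[:4]); plan([])
cv2.imwrite('pics/c14.png',np.hstack([cv2.resize(s[150:330,340:560],None,fx=1.8,fy=1.8,interpolation=2),cv2.resize(t[230:330,400:520],None,fx=3.24,fy=3.24,interpolation=2)])[:,:,::-1])
E
```

```text
clock: 44.5
tool_pos: [471.6, 309.5, 133.5]
ee_rot: [-3.14, 0.086, 0.002]
force: [-15.8, -2.1, 14.8]
opening: 12.2
clock: 45.7
tool_pos: [467.4, 107.3, 220.6]
ee_rot: [3.14, -0.087, -0.0]
force: [0.2, 0.8, -0.5]
opening: 49.9
[([331.2, 77.3], 430), ([131.8, 237.9], 85), ([176.2, 239.9], 66), ([473.2, 274.8], 272)]
[([495.2, 202.0], 278), ([456.6, 209.3], 281), ([155.1, 251.1], 356), ([161.1, 288.0], 1009)]
clock 45.8 pos [467.7 105.4 220.7] jaw -1.631 q6 1.61 q1 -0.02 tilt 0.001 F [0.1 1.  0.9] open 50.2
```

View pics/c14.png

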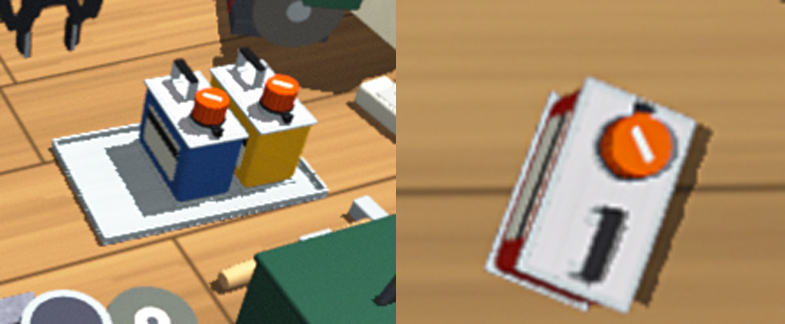

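Blue is placed well. Red was knocked to a new pose, and its bar angle looks a few degrees off, so I'll measure that more precisely with the same method on all three.

```bash
cat >> h.py <<'E'
def bar(n,im,cp,yaw):
    hsv=cv2.cvtColor(im,cv2.COLOR_RGB2HSV); u0,v0=map(int,cp); r=7
    q=hsv[v0-r:v0+r+1,u0-r:u0+r+1]; w=np.clip(200-q[...,1].astype(float),0,None)*(q[...,2]>150)
    v,u=np.mgrid[v0-r:v0+r+1,u0-r:u0+r+1]; k=(w>0)&(np.hypot(u-cp[0],v-cp[1])<7)
    P=onz(n,np.c_[u[k],v[k]],152)[:,:2]; W=w[k]; c=(P*W[:,None]).sum(0)/W.sum(); d=P-c
    C=(d*W[:,None]).T@d; e,V=np.linalg.eigh(C); b=np.arctan2(V[1,1],V[0,1]); return c,np.degrees(b-yaw)%180,np.sqrt(e/W.sum())
E
python3 - <<'E'
from plan import *
t=load('t14'); t7=load('t7')
R=hc(t,(463,305),(473,275)); print('R',R)
print('R',bar('top',t,(473.2,274.3),R[1]))
for n,h,c in(('Y',(288,267),(298.8,236)),('B',(375,285),(381.8,252.8))):
    r=hc(t7,h,c); print(n,r[1],bar('top',t7,c,r[1]))
s=load('s14'); print('R scene',bar('scene',s,(153.6,248.5),R[1]))
for n,f,c,y in(('Y','s7',(342,234.5),-.4175),('B','s7',(255.3,241),-.217)): print(n,bar('scene',load(f),c,y))
H=R[0]; plan([(*H,220),(*H,125)],R[1]-np.pi/2)
E
```

```text
R (array([ 389.07282278, -335.95197708]), np.float64(-0.33567843688401167), np.float64(69.40193880694368), 127, 279)
R (array([ 455.77249117, -363.59081339]), np.float64(42.9334328223062), array([1.95313028, 7.08445582]))
Y -0.4175252527873025 (array([542.73854954,  23.47407238]), np.float64(47.87496036793627), array([2.06949072, 7.16531225]))
B -0.2167377211563731 (array([ 505.85283743, -158.77149361]), np.float64(46.38615741115021), array([1.95141643, 7.33376572]))
R scene (array([ 459.50930536, -362.86994165]), np.float64(45.10099810063454), array([1.95361449, 6.73081661]))
Y (array([544.98901688,  22.9366749 ]), np.float64(49.09737965560072), array([2.16401982, 7.1661369 ]))
B (array([ 508.21208166, -159.06492559]), np.float64(45.43387344371345), array([2.09062783, 6.97682477]))
clock 45.8 pos [467.7 105.4 220.7] jaw -1.631 q6 1.61 q1 -0.02 tilt 0.001 F [0.1 1.  0.9] open 50.2
turn units 1.98
[ 389. -336.  220.] shift x 0.0711 y 0.4427 z 0.0007
[ 389. -336.  125.] shift x 0.0000 y 0.0000 z 0.0950
```

All three bars agree with a tight cap (45 to 49°). Picking red at its new pose, handle at about (389,−338) and yaw −0.366.

```bash
python3 -m inch '[[[0,0,0,0,0,0.73,0.05],[0,0,0,0,0,0.73,0.05],[0,0,0,0,0,0.73,0.05],[0.0085,0.044,0,0,0,0,0.05],[0.0085,0.044,0,0,0,0,0.05],[0.0085,0.044,0,0,0,0,0.05],[0.0085,0.044,0,0,0,0,0.05],[0.0085,0.044,0,0,0,0,0.05],[0.0085,0.044,0,0,0,0,0.05],[0.0085,0.044,0,0,0,0,0.05],[0.0085,0.044,0,0,0,0,0.05],[0.0085,0.044,0,0,0,0,0.05]]]'
python3 -m inch '[[[0.0085,0.044,0,0,0,0,0.05],[0,0,0.02,0,0,0,0.05],[0,0,0.01,0,0,0,0.05],[0,0,0,0,0,0,0.05],[0,0,0,0,0,0,0.05]]]'
python3 - <<'E'
from plan import *
H=(389,-338); plan([(*H,185),(*H,127)],-.366-np.pi/2)
s=shot('scene','s15'); print(orange('',s)[:4])
cv2.imwrite('pics/c15.png',cv2.resize(s[160:320,70:330],None,fx=3,fy=3,interpolation=2)[:,:,::-1])
E
```

```text
clock: 47.0
tool_pos: [399.2, -290.1, 220.8]
ee_rot: [-3.09, 0.564, -0.0]
force: [2.0, -0.2, 0.4]
opening: 50.1
clock: 47.5
tool_pos: [392.3, -332.0, 191.6]
ee_rot: [3.091, -0.562, 0.0]
force: [-0.6, -1.0, 0.3]
opening: 49.9
clock 47.5 pos [ 392.3 -332.   191.6] jaw -1.931 q6 1.00 q1 -0.93 tilt 0.000 F [-0.6 -1.   0.3] open 49.9
turn units 0.04
[ 389 -338  185] shift x -0.0010 y 0.0068 z 0.0066
[ 389 -338  127] shift x 0.0000 y 0.0000 z 0.0580
[([495.2, 201.9], 280), ([456.6, 209.3], 282), ([154.8, 250.8], 363), ([161.1, 288.0], 1004)]
```

View pics/c15.png

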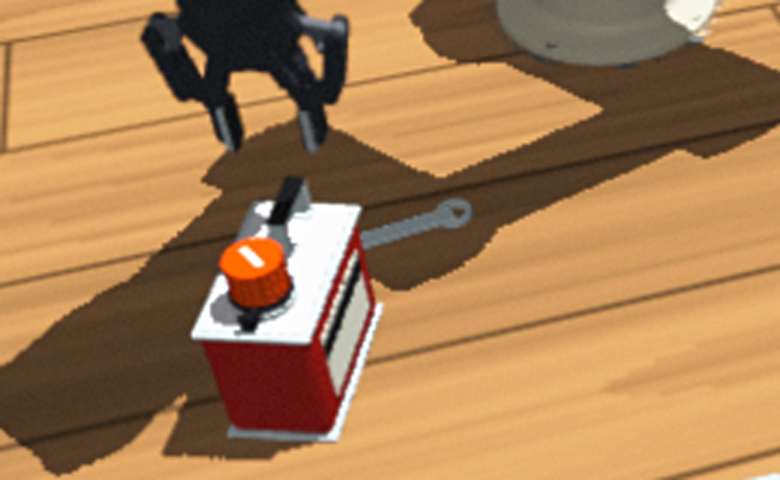

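```bash
python3 -m inch '[[[-0.001,0.006,0.02,0,0,0,0.05],[0,0,0.02,0,0,0,0.05],[0,0,0.015,0,0,0,0.05],[0,0,0.009,0,0,0,0.05],[0,0,0,0,0,0,0],[0,0,0,0,0,0,0],[0,0,0,0,0,0,0],[0,0,0,0,0,0,0]]]'
python3 -m inch '[[[0,0,-0.005,0,0,0,0],[0,0,-0.01,0,0,0,0],[0,0,-0.01,0,0,0,0],[0,0,-0.01,0,0,0,0],[0,0,-0.01,0,0,0,0],[0,0,0,0,0,0,0]]]'
python3 - <<'E'
from plan import *
H=(466.5,210); plan([(*H,172),(*H,132)],-.055-np.pi/2)
print(orange('',shot('scene','s16'))[:4])
E
```

```text
clock: 48.35
tool_pos: [389.0, -338.1, 128.1]
ee_rot: [3.09, -0.564, 0.001]
force: [-0.5, 2.3, 3.6]
opening: 11.9
clock: 48.95
tool_pos: [389.2, -338.6, 174.0]
ee_rot: [3.088, -0.564, 0.004]
force: [1.2, 0.1, -5.9]
opening: 12.2
clock 49.0 pos [ 389.2 -338.6  174. ] jaw -1.932 q6 0.99 q1 -0.94 tilt 0.003 F [ 1.2  0.1 -5.9] open 12.2
turn units -2.19
[466. 210. 172.] shift x 0.0470 y -0.5520 z 0.0020
[466. 210. 132.] shift x 0.0000 y 0.0000 z 0.0400
[([495.3, 201.9], 280), ([456.6, 209.3], 283), ([149.7, 235.3], 390), ([157.2, 273.1], 1106)]
```

```bash
python3 -m inch '[[[0,0,0,0,0,-0.73,0],[0,0,0,0,0,-0.73,0],[0,0,0,0,0,-0.73,0],[0.003,-0.02,0,0,0,0,0],[0.003,-0.034,0,0,0,0,0],[0.003,-0.034,0,0,0,0,0],[0.003,-0.034,0,0,0,0,0],[0.003,-0.034,0,0,0,0,0],[0.003,-0.034,0,0,0,0,0],[0.003,-0.034,0,0,0,0,0],[0.003,-0.034,0,0,0,0,0],[0.003,-0.034,0,0,0,0,0]]]'
python3 -m inch '[[[0.003,-0.034,0,0,0,0,0],[0.003,-0.034,0,0,0,0,0],[0.003,-0.034,0,0,0,0,0],[0.003,-0.034,0,0,0,0,0],[0.003,-0.034,0,0,0,0,0],[0.003,-0.034,0,0,0,0,0],[0,-0.03,0,0,0,0,0],[0,-0.02,0,0,0,0,0],[0,0,0.008,0,0,0,0],[0,0,0.008,0,0,0,0],[0,0,0,0,0,0,0],[0,0,0,0,0,0,0]]]'
python3 - <<'E'
from plan import *
H=(466.5,210); plan([(*H,155),(*H,132)],-.055-np.pi/2)
print(orange('',shot('scene','s17'))[:4])
E
```

```text
clock: 50.2
tool_pos: [431.6, -46.4, 172.0]
ee_rot: [-3.14, 0.087, 0.001]
force: [1.6, -0.0, -6.1]
opening: 11.9
clock: 51.4
tool_pos: [463.8, 204.0, 156.0]
ee_rot: [3.14, -0.089, -0.001]
force: [-0.4, 0.3, -5.4]
opening: 12.3
clock 51.4 pos [463.8 204.  156. ] jaw -1.627 q6 1.81 q1 0.18 tilt 0.001 F [-0.4  0.3 -5.4] open 12.3
turn units -0.01
[466. 210. 155.] shift x 0.0023 y -0.0061 z 0.0010
[466. 210. 132.] shift x 0.0000 y 0.0000 z 0.0230
[([495.2, 201.9], 279), ([456.6, 209.3], 281), ([415.4, 210.2], 291), ([413.9, 245.7], 872)]
```

```bash
python3 -m inch '[[[0.002,-0.005,0.005,0,0,0,0],[0,0,0.005,0,0,0,0],[0,0,0.005,0,0,0,0],[0,0,0.003,0,0,0,0],[0,0,0.002,0,0,0,0],[0,0,0.001,0,0,0,0],[0,0,0,0,0,0,0]]]'
python3 -m inch '[[[0,0,0.002,0,0,0,0],[0,0,0,0,0,0,0]]]'
python3 -m inch '[[[0,0,0.002,0,0,0,0],[0,0,0,0,0,0,0]]]'
```

```text
clock: 52.15
tool_pos: [466.2, 209.6, 135.3]
ee_rot: [-3.14, 0.087, -0.0]
force: [0.2, -0.6, -6.8]
opening: 11.9
clock: 52.35
tool_pos: [466.1, 209.7, 133.6]
ee_rot: [-3.14, 0.087, -0.0]
force: [-2.2, 1.1, -1.7]
opening: 12.1
clock: 52.55
tool_pos: [465.2, 210.1, 132.6]
ee_rot: [-3.14, 0.086, 0.003]
force: [-12.4, 1.2, 13.6]
opening: 12.1
```

Red is on the tray floor. Release, back off and do a final check.

```bash
python3 -m inch '[[[0,0,0,0,0,0,0.05],[0,0,0,0,0,0,0.05],[0,0,0,0,0,0,0.05],[0,0,-0.02,0,0,0,0.05],[0,0,-0.03,0,0,0,0.05],[0,0,-0.03,0,0,0,0.05],[0,0,-0.02,0,0,0,0.05],[0,0.04,0,0,0,0,0.05],[0,0.04,0,0,0,0,0.05],[0,0.04,0,0,0,0,0.05],[0,0.04,0,0,0,0,0.05],[0,0.04,0,0,0,0,0.05]]]'
python3 -m inch '[[[0,0.04,0,0,0,0,0.05],[0,0.04,0,0,0,0,0.05],[0,0.04,0,0,0,0,0.05],[0,0,0,0,0,0,0.05],[0,0,0,0,0,0,0.05]]]'
python3 - <<'E'
from plan import *
plan([]); t=shot('top','t18'); s=shot('scene','s18'); print(orange('',t)); print(orange('',s)[:5])
a=cv2.resize(s[150:300,330:560],None,fx=3.4,fy=3.4,interpolation=2)[:340]; b=cv2.resize(t[200:310,100:270],None,fx=2.4,fy=2.4,interpolation=2)
b=cv2.copyMakeBorder(b,0,0,0,a.shape[1]-b.shape[1],0); cv2.imwrite('pics/c18.png',np.vstack([a,b])[:600,:,::-1])
E
```

```text
clock: 53.75
tool_pos: [455.0, 8.2, 231.5]
ee_rot: [3.14, -0.087, 0.002]
force: [0.4, -0.2, 0.6]
opening: 49.9
clock: 54.25
tool_pos: [448.5, -110.5, 231.3]
ee_rot: [-3.14, 0.09, -0.0]
force: [0.1, 0.9, -0.1]
opening: 50.0
clock 54.2 pos [ 448.5 -110.5  231.3] jaw -1.628 q6 1.13 q1 -0.50 tilt 0.000 F [ 0.1  0.9 -0.1] open 50.0
[([331.1, 77.3], 431), ([131.8, 237.9], 86), ([176.3, 239.7], 68), ([218.4, 240.2], 78)]
[([495.2, 201.9], 278), ([456.6, 209.4], 282), ([416.8, 217.3], 284), ([415.1, 252.4], 858), ([297.9, 374.2], 154)]
```

View pics/c18.png

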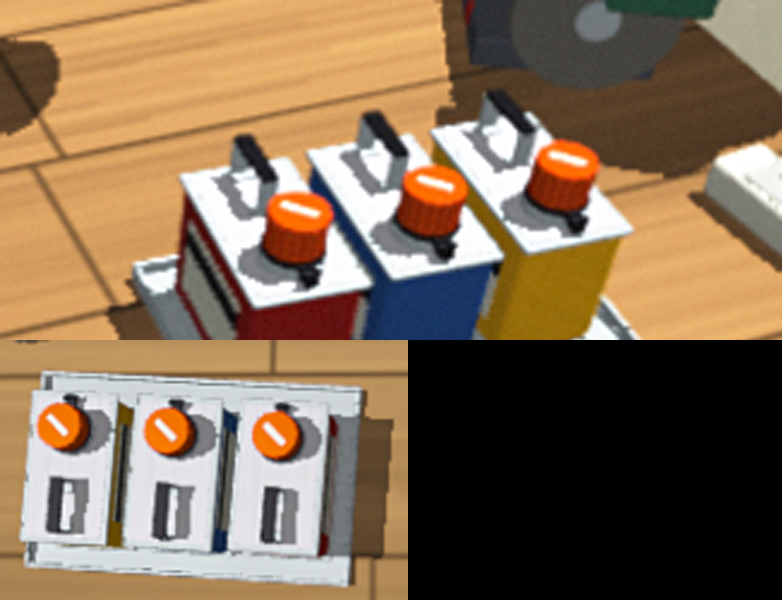

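The three tins stand flat and parallel inside the tray. Their caps are closed, and the white bars all sit at the same angle.

```bash
python3 -c "
from rig import hand_in; print(hand_in())"
```

```text
the job is handed in; nothing more can be done
None
```

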